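# Fold shut a row of flip-lid vials with one pass of the fingertips

### The job

Fold shut the four open flip lids of the vials in the rack by running the closed fingertips lightly along the row in the direction in which the lids fold, in one low, unbroken pass from the first lid to the last, so that they go down one after another and all end fully shut. Only touch the lids, gently: leave the rack standing where it is, lift nothing, and leave the two loose vials, the tip box and the marker alone. Finish with the hand clear.

Things in the scene. Friction and masses are not known exactly. Their poses are not given: they have to be found in the camera images.
- rack: Loose blue-grey tube rack, 190 (x) x 100 (y) mm, top plate 50 mm above the work surface, about 0.7 kg. Origin: centre of its underside; z up. A row of four wide vials with open flip lids runs along its x axis, 24 mm to the -y side of the origin, centres at x = -57, -19, 19, 57 mm, rims 62 mm above the work surface. A lid folds shut towards +x, when pushed from its -x side.
- row_first (a point): Point fixed on the rack: centre of the top face of the first lid of the row (x = -57 mm, the hinge-side end) as it is when shut, flat, 66 mm above the work surface. Axes as the rack's. Each lid is a disc 26 mm across, 4 mm thick, with a tab reaching 30 mm from its hinge; the hinge lies along y, 14.5 mm to the -x side of its vial's centre, 62 mm up.
- row_last (a point): The same point for the fourth, last lid (x = +57 mm), 114 mm along the rack's x from row_first. Open lids reach up to 93 mm above the work surface.
- screw_cap (a point): Top centre of a shut screw-cap vial seated in the rack's other row (rack x = -57, y = +24 mm), white cap 26 mm across, its top 73 mm above the work surface. A second one like it is at x = 19, y = +24 mm. Both are part of the rack and not part of the job.
- lid0 (a joint): Angle of the first lid of the row (vial centre at rack x = -57 mm), rad: 0 is fully shut, about 1.57 stands upright, 2.0 is the stop. Light friction (0.008 N m) holds it wherever it is left; no spring, no latch.
- lid1 (a joint): Angle of the second lid of the row (vial centre at rack x = -19 mm), rad: 0 is fully shut, about 1.57 stands upright, 2.0 is the stop. Light friction (0.008 N m) holds it wherever it is left; no spring, no latch.
- lid2 (a joint): Angle of the third lid of the row (vial centre at rack x = 19 mm), rad: 0 is fully shut, about 1.57 stands upright, 2.0 is the stop. Light friction (0.008 N m) holds it wherever it is left; no spring, no latch.
- lid3 (a joint): Angle of the fourth lid of the row (vial centre at rack x = 57 mm), rad: 0 is fully shut, about 1.57 stands upright, 2.0 is the stop. Light friction (0.008 N m) holds it wherever it is left; no spring, no latch.
- vial_a: Bystander: loose pale vial with a white screw cap, 28 mm across, 56 mm tall, standing on the work surface. Origin: centre of its underside.
- vial_b: Bystander: second vial, the same as vial_a. Origin: centre of its underside.
- tipbox: Bystander: loose white box of pipette tips, 80 x 115 mm, 62 mm tall. Origin: centre of its underside.
- marker: Bystander: loose marker pen, white barrel and black cap, lying along its x axis, 135 mm long, 17 mm thick. Origin: near its middle, on the underside.
There are look-alikes about, which are no part of the job. What is meant by the rack is not orange, and is the larger of those in its own colour.

How it is judged:
By the outcome, as a careful person would: the job done as asked, in the order asked, and still so for the second after the job is handed in, with the robot touching nothing.
It also fails if it takes over 42 s, if anything falls off the work surface, if the arm or the gripper's body presses on something with over 40 N, if the wrist force passes 120 N, or if a joint passes its speed limit or range.

### The arm

A 6-joint arm with a two-finger parallel gripper is mounted at the origin on the work surface. World frame = base frame: x ahead of the robot, y to its left, z up, the work surface at z = 0. Lengths are in mm, angles in rad, forces in N, time in s.
With the tool pointing down it reaches from about 275 to 750 mm from the base axis. Payload 10.2 kg.
Tool frame: the origin (TCP) lies at the very end of the fingers, on their centre line; the grasp point (between the pads) lies 19 mm behind it; x points along the fingers, z is the direction in which the jaws open and shut, and the axes are right-handed (so a half turn about x gives the same grasp; the last joint's range is limited). The gripper opens to 85 mm and grips with 20 to 120 N. Pads are 22 mm wide; open, the fingers measure 114 mm over their backs; the gripper's body (76 mm by 85 mm) begins 54 mm behind the grasp point. The pads swing forward as they close: fully open they stand 13 mm farther back than shut.
Start: joints at [-1.405, 0.313, 1.498, -0, 1.331, -0.223], TCP at [199.004, -485.828, 231.294] pointing down, gripper open.
Joint ranges: [-2.94, 2.94], [-0.97, 2.17], [0.19, 2.56], [-1.23, 4.37], [0.02, 3.11], [-2.88, 2.88]. Speed limits (rad/s): [2.39, 2.39, 3.01, 3.14, 3.14, 3.14].

### API

Orientations are given as a unit quaternion [w, x, y, z].
In Python, from rig import sense, vision, job gives the robot as it stands. The module is installed in compiled form; this text tells all that it offers.
- The arm moves only by the shell command python3 -m pendant 'ROWS' [FORCE]. ROWS is JSON, a list of rows, each a list of 7 numbers: the turn, a rotation vector about the tool's x, y, z in rad, then the shift along the tool's x, y, z in cm, then the opening, from 0 (shut) to 1 (fully open). A call has exactly 5 rows; each row is the pose to reach, as a shift and turn from the pose commanded when the call began, along the tool's axes at that moment; what a row does not reach only later rows make up. A row lasts 1/8 s, in which the tool goes at most 62.5 mm and 10.7 degrees, less where a joint would pass 70% of its speed; a pose out of reach is approached as far as the arm can. A call with a gripper value outside its range is refused whole. The fingers move at their own pace and stop on an object; FORCE is the grip in N (left out, the last holds). Time passes only in rows, so rows that repeat a pose let the fingers close, or fill a call up. It gives the time, the measured TCP pose, the force and the opening at its end, in the units of the state.
- sense(): the state, without advancing time (a new reading comes with each control period).
- vision.capture(name): name is "scene" or "side" or "wrist"; returns the picture (400x640x3 uint8, red, green, blue); there is no depth.
- vision.calibration(name): a dict with "K" (3x3 intrinsics, pixels), "k1" (the pictures are not rectified: a ray, as slopes to the right and down, at radius r is drawn at 1 + k1 r^2 times it, then the intrinsics apply), "extrinsics" (4x4, takes a point from camera to world coordinates). Camera axes: x right, y up, looking along -z (the intrinsics and any distortion apply to the point x, -y, -z); pixel columns grow to the right and rows downward; lengths in mm; the calibration is good to about 2 mm. A picture is of the moment at which its call begins: read the wrist's pose just before it. calibration takes no time and is no camera call; for the wrist camera it gives the pose at the moment of the call.
- job.finish_job(): hands the job in, once; it reports no verdict.
The state is a dict: "time_s": time; "joints": joint angles; "dq": joint speeds; "tau": joint torques, N m; "eef_pos": TCP position; "ee_rot": TCP orientation; "force": force on the tool from outside, world axes, zero at the start; "wrist_torque": the same for the moment, N m; "grip_width": opening from 0.0 (shut) to 1.0 (fully open).
Only numpy, scipy, OpenCV 4.12 (cv2) and the standard library are available. Lean on these libraries where they do the work, as an engineer would, in place of code of your own. Each camera call takes 0.05 s, during which the arm holds its last target.

## Working session

There is one attempt and no reset: what is moved stays moved. The work goes in short steps, Python scripts to look and compute and a shell command to move; the robot and the scene stay as the last step left them, time stands still between calls to the robot, and variables do not carry over. Pictures are saved under pics/ and viewed, and the job is handed in when it is done.

```bash
mkdir -p pics
python3 - <<'E'
from rig import sense, vision, job
import cv2
s=sense(); print({k:s[k] for k in("time_s","eef_pos","ee_rot","grip_width","force")})
for n in("scene","side"):
    cv2.imwrite(f"pics/{n}0.png",vision.capture(n)[:,:,::-1])
    c=vision.calibration(n);print(n,c)
E
```

```text
{'time_s': 0.0, 'eef_pos': array([ 198.9487327 , -485.55080898,  230.73489315]), 'ee_rot': array([ 0.58685083,  0.39433029,  0.58748183, -0.39366842]), 'grip_width': 1.0010873892928769, 'force': array([ 0.17897265,  0.28853246, -0.01944816])}
scene {'K': array([[456.25202754,   0.        , 320.85092096],
       [  0.        , 456.25202754, 205.68543087],
       [  0.        ,   0.        ,   1.        ]]), 'k1': 0.032233703370628045, 'extrinsics': array([[-5.89982881e-01, -5.00288017e-01,  6.33744507e-01,
         1.21039631e+03],
       [ 8.07391532e-01, -3.71631847e-01,  4.58267044e-01,
         5.09654050e+02],
       [ 6.25413055e-03,  7.82049660e-01,  6.23184736e-01,
         7.75132431e+02],
       [ 0.00000000e+00,  0.00000000e+00,  0.00000000e+00,
         1.00000000e+00]])}
side {'K': array([[514.88302295,   0.        , 322.36658705],
       [  0.        , 514.88302295, 202.45394592],
       [  0.        ,   0.        ,   1.        ]]), 'k1': -0.02227769758262453, 'extrinsics': array([[ 9.34568864e-01, -2.16503728e-01,  2.82324590e-01,
         8.86421884e+02],
       [ 3.55263604e-01,  6.10716137e-01, -7.07681829e-01,
        -9.12766697e+02],
       [-1.92044293e-02,  7.61677055e-01,  6.47672181e-01,
         9.15048063e+02],
       [ 0.00000000e+00,  0.00000000e+00,  0.00000000e+00,
         1.00000000e+00]])}
```

View pics/scene0.png

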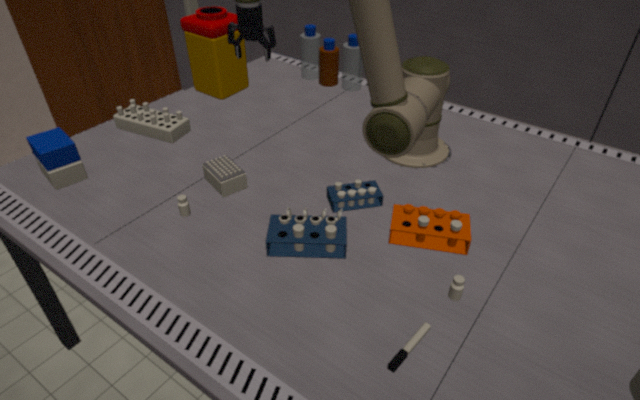

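View pics/side0.png

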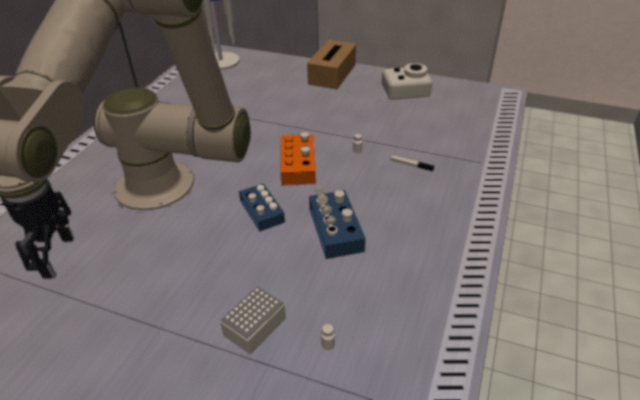

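The scene picture shows three racks: orange at (430,228), small blue at (355,195) and larger blue at (307,235). In the side picture they are at (297,160), (261,207) and (336,223). The larger blue one fits the description, as it isn't orange and is the bigger of the two blues. I'll confirm it in an enlarged crop.

Run:
```python
import cv2,numpy as np
a=cv2.imread("pics/scene0.png")[175:270,255:400];b=cv2.imread("pics/side0.png")[170:270,230:375]
f=lambda i:cv2.resize(i,(790,int(790*i.shape[0]/i.shape[1])),interpolation=cv2.INTER_CUBIC)
cv2.imwrite("pics/c1.png",f(a));cv2.imwrite("pics/c2.png",f(b))
```

```text
(no output)
```

View pics/c1.png

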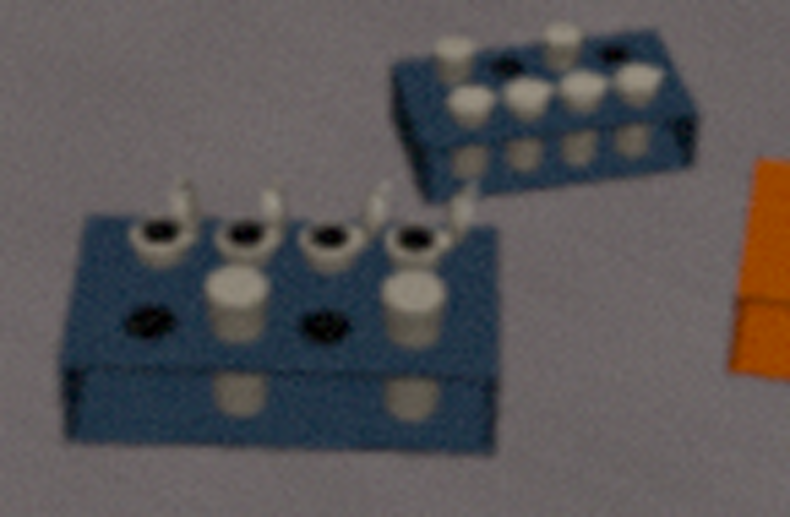

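View pics/c2.png

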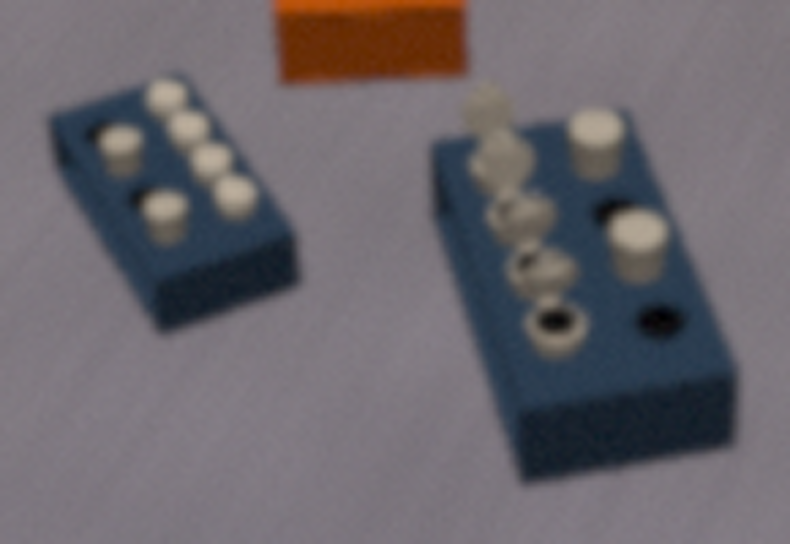

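The crops confirm it. The larger blue rack has four open lids at scene crop (185..465,205), with the screw caps beside vials 1 and 3 at (412,293) and (237,287). The hinges are on the right in the scene view, so rack +x runs to the left there. The small blue rack holds only shut vials. Next I'll measure.

```bash
cat > h.py <<'E'
import numpy as np, cv2
def ray(c,uv):
    K=c["K"];E=c["extrinsics"]
    D=np.array([c["k1"],0,0,0.]);p=cv2.undistortPoints(np.array([[uv]],float),K,D)[0,0]
    d=E[:3,:3]@np.array([p[0],-p[1],-1.]);return E[:3,3],d
def onz(c,uv,z):
    o,d=ray(c,uv);return o+d*(z-o[2])/d[2]
def proj(c,P):
    E=c["extrinsics"];q=E[:3,:3].T@(np.array(P,float)-E[:3,3]);p=np.array([q[0],-q[1]])/-q[2]
    p=p*(1+c["k1"]*(p@p));return c["K"][:2,:2]@p+c["K"][:2,2]
def fit(L,W): # rigid 2d
    L=np.array(L,float);W=np.array(W,float);a,b=L-L.mean(0),W-W.mean(0)
    th=np.arctan2((a[:,0]*b[:,1]-a[:,1]*b[:,0]).sum(),(a*b).sum());c,s=np.cos(th),np.sin(th);R=np.array([[c,-s],[s,c]])
    t=W.mean(0)-R@L.mean(0);return th,R,t,W-(L@R.T+t)
E
python3 - <<'E'
from h import *
from rig import vision
for n,box in(("scene",(262,205,352,262)),("side",(300,180,372,262))):
    im=cv2.imread(f"pics/{n}0.png");x0,y0,x1,y1=box
    g=cv2.resize(im[y0:y1,x0:x1],None,fx=4,fy=4,interpolation=cv2.INTER_CUBIC)
    hsv=cv2.cvtColor(g,cv2.COLOR_BGR2HSV)
    dark=(hsv[...,2]<45).astype('uint8')
    k,l,st,ce=cv2.connectedComponentsWithStats(dark)
    print(n)
    for i in range(1,k):
        if st[i,4]>25: print("dark",np.round((ce[i]+.5)/4-.5+[x0,y0],2),st[i,2:]/4)
    w=((hsv[...,1]<90)&(hsv[...,2]>125)).astype('uint8')
    k,l,st,ce=cv2.connectedComponentsWithStats(w)
    for i in range(1,k):
        if st[i,4]>60: print("white",np.round((ce[i]+.5)/4-.5+[x0,y0],2),st[i,:4]/4+[x0,y0,0,0],st[i,4])
E
```

```text
scene
dark [332.01 206.53] [ 2.75  5.   35.  ]
dark [284.02 216.99] [ 5.75  3.5  59.25]
dark [299.66 217.43] [ 5.25  3.5  61.25]
dark [315.08 218.06] [ 5.5   3.25 54.75]
dark [330.84 218.37] [ 5.25  3.25 58.25]
dark [282.14 233.82] [  9.75   6.5  192.  ]
dark [314.18 234.71] [  9.75   6.5  193.25]
dark [268.01 246.21] [ 4.   10.75 93.75]
white [304.2  211.82] [303.25 210.25   3.     4.25] 164
white [287.29 212.15] [286.5 211.    2.5   3.5] 103
white [323.92 212.58] [323.5  211.     2.     4.25] 106
white [339.82 213.42] [339.25 212.5    2.25   3.  ] 92
white [297.98 227.21] [293.5  224.25   9.75   6.75] 792
white [330.52 228.16] [326.25 225.25   9.5    6.75] 825
side
dark [341.19 208.  ] [ 6.25  4.25 55.75]
dark [350.75 228.66] [  8.5    5.75 150.5 ]
dark [331.53 228.49] [ 5.   3.  46.5]
dark [344.49 248.42] [  37.   17. 1196.]
white [342.57 193.81] [300.   180.    72.    40.25] 14726
white [321.46 196.08] [319.   193.5    6.5    5.75] 420
white [317.84 200.2 ] [317.25 199.5    2.25   2.5 ] 71
white [322.67 204.53] [321.75 203.25   3.     3.25] 127
white [326.11 207.95] [324.5  206.75   4.5    3.25] 170
white [346.77 212.11] [342.5  209.     9.75   7.5 ] 892
white [301.65 215.16] [300.   213.5    4.25   3.5 ] 103
white [307.49 235.51] [300.   217.25  18.75  43.5 ] 7395
white [330.57 218.94] [328.5  217.75   5.     3.25] 188
white [359.9  247.92] [323.   219.75  49.    42.25] 5795
white [332.82 231.81] [329.75 230.25   7.     3.25] 133
white [318.73 255.94] [316.   250.5    6.75  11.5 ] 691
```

Run:
```python
from h import *
from rig import vision
a=vision.calibration("scene");b=vision.calibration("side")
S=[(a,284.02,216.99,62,57,-24),(a,299.66,217.43,62,19,-24),(a,315.08,218.06,62,-19,-24),(a,330.84,218.37,62,-57,-24),
(a,282.14,233.82,50,57,24),(a,314.18,234.71,50,-19,24),(a,297.98,227.0,73,19,24),(a,330.52,227.9,73,-57,24)]
T=[(b,331.53,228.49,62,57,-24),(b,350.75,228.66,50,57,24),(b,346.77,212.,73,19,24)]
for Q in(S,T,S+T):
    W=[onz(c,(u,v),z)[:2] for c,u,v,z,x,y in Q];L=[q[4:] for q in Q]
    th,R,t,r=fit(L,W);print(np.degrees(th),t,"\n",np.round(r,1).tolist())
for nm,p in dict(first=(-57,-24),last=(57,-24),cap=(-57,24)).items(): print(nm,R@p+t)
# bystander clearances
print("ends", R@(-57-14.5,-24)+t, "smallrack near", onz(a,(330,197),35), onz(b,(262,228),0))
```

```text
-56.03135641929889 [ 5.62165515e+02 -1.21061231e-01] 
 [[0.0, 0.2], [-0.1, 0.2], [0.8, 0.2], [0.2, 0.0], [-0.2, -0.1], [-0.3, -0.4], [-0.1, 0.0], [-0.3, -0.2]]
-56.269615533043954 [558.34875215  -3.34491806] 
 [[-0.1, 0.1], [-0.1, 0.6], [0.2, -0.7]]
-57.18129601264106 [561.26637742  -0.86571719] 
 [[2.2, 1.2], [1.4, 0.8], [1.6, 0.3], [0.4, -0.2], [1.4, 1.7], [0.0, 0.5], [0.8, 1.4], [-0.6, 0.3], [-2.1, -2.2], [-2.4, -1.0], [-2.7, -2.7]]
first [510.20401701  34.02891491]
last [571.99003126 -61.77551319]
cap [550.54272357  60.04407881]
ends [502.34526958  46.21456585] smallrack near [413.15568578 -36.95355395  35.        ] [ 3.75890368e+02 -6.13646344e+01 -1.13686838e-13]
```

Both cameras fit the rack with sub-millimetre residuals, but they differ from each other by about 4 mm. That is within calibration error, so I'll settle it with the wrist camera. Next I'll compute the approach pose.

```bash
cat >> h.py <<'E'
from scipy.spatial.transform import Rotation as Ro
def state():
    from rig import sense
    s=sense();q=s["ee_rot"];return s,np.array(s["eef_pos"]),Ro.from_quat([q[1],q[2],q[3],q[0]])
def delta(target,Rt=None):
    s,p,R=state();sh=R.inv().apply(np.array(target)-p)/10
    rv=(R.inv()*Rt).as_rotvec() if Rt is not None else np.zeros(3)
    print("turn",np.round(rv,3),"deg",np.round(np.degrees(np.linalg.norm(rv)),1),"shift cm",np.round(sh,2))
def tool(th,tilt,sgn=1): # tool x down (leaning), z across row
    ux=np.array([np.cos(th),np.sin(th),0]);uy=np.array([-np.sin(th),np.cos(th),0]);dn=np.array([0,0,-1.])
    x=np.cos(tilt)*dn-np.sin(tilt)*ux   # tip lags, hand leans forward
    z=sgn*uy;y=np.cross(z,x);return Ro.from_matrix(np.c_[x,y,z])
E
python3 - <<'E'
from h import *
from rig import vision
s,p,R=state();print(np.round(R.as_matrix(),2),np.round(s["joints"],2))
th=np.radians(-56.1);c,sn=np.cos(th),np.sin(th);M=np.array([[c,-sn],[sn,c]]);t=np.array([560.3,-1.7])
for sg in(1,-1):
  for tilt in(0,15):
    delta([*(M@(-118,-24)+t),231],tool(th,np.radians(tilt),sg))
print(M@(-118,-24)+t,M@(80,-24)+t)
a=vision.calibration("scene")
print("orange corners",[np.round(onz(a,u,0)[:2]) for u in((390,245),(467,250))],[np.round(onz(a,u,50)[:2]) for u in((393,208),(470,212))])
E
```

```text
[[-0.    0.93  0.38]
 [ 0.    0.38 -0.93]
 [-1.    0.   -0.  ]] [-1.41  0.31  1.5  -0.    1.33 -0.22]
turn [-1.774e+00 -1.000e-03 -1.000e-03] deg 101.6 shift cm [ 4.000e-02  4.705e+01 -4.215e+01]
turn [-1.762  0.231  0.188] deg 102.4 shift cm [ 4.000e-02  4.705e+01 -4.215e+01]
turn [ 1.368e+00 -1.000e-03  1.000e-03] deg 78.4 shift cm [ 4.000e-02  4.705e+01 -4.215e+01]
turn [ 1.36   0.178 -0.219] deg 79.6 shift cm [ 4.000e-02  4.705e+01 -4.215e+01]
[474.5657823   82.85556703] [584.99931388 -81.48686542]
orange corners [array([446., 168.]), array([350., 327.])] [array([371., 129.]), array([271., 292.])]
```

```bash
python3 -m pendant '[[-0.18,0,0,0,4.7,-4.2,0],[-0.36,0,0,0,9.4,-8.4,0],[-0.54,0,0,0,14.1,-12.6,0],[-0.72,0,0,0,18.8,-16.8,0],[-0.9,0,0,0,23.5,-21,0]]' 20
python3 - <<'E'
from h import *
th=np.radians(-56.1)
delta([474.6,82.9,231],tool(th,0))
E
```

```text
time_s: 0.72
eef_pos: [336.1, -202.9, 231.2]
ee_rot: [0.7, 0.098, 0.7, -0.097]
force: [1.2, -1.3, 0.3]
grip_width: -0.002
turn [-0.868  0.    -0.   ] deg 49.8 shift cm [3.000e-02 3.128e+01 5.520e+00]
```

```bash
python3 -m pendant '[[-0.17,0,0,0,6.1,1.1,0],[-0.34,0,0,0,12.3,2.2,0],[-0.52,0,0,0,18.5,3.3,0],[-0.7,0,0,0,24.7,4.4,0],[-0.868,0,0,0,31.1,5.5,0]]'
python3 - <<'E'
from h import *
from rig import vision
s,p,R=state();print(s["joints"],s["force"])
cv2.imwrite("pics/w1.png",vision.capture("wrist")[:,:,::-1])
c=vision.calibration("wrist");print(np.round(c["K"],1),c["k1"],np.round(c["extrinsics"],2))
delta([474.6,82.9,231],tool(np.radians(-56.1),0))
E
```

```text
time_s: 1.35
eef_pos: [473.9, 77.3, 231.2]
ee_rot: [0.676, -0.206, 0.676, 0.206]
force: [1.6, -1.8, 0.4]
grip_width: 0.003
[-8.29167911e-02  2.13945774e-01  1.62706219e+00 -1.38846556e-04
  1.30055601e+00 -6.74781051e-01] [ 1.61484728 -1.76853508  0.36380163]
[[279.1   0.  316.6]
 [  0.  279.1 198.9]
 [  0.    0.    1. ]] -0.03763199763866568 [[ 8.2000e-01 -5.4000e-01 -1.6000e-01  4.3387e+02]
 [ 5.7000e-01  7.9000e-01  2.3000e-01  1.4080e+02]
 [ 0.0000e+00 -2.8000e-01  9.6000e-01  3.7373e+02]
 [ 0.0000e+00  0.0000e+00  0.0000e+00  1.0000e+00]]
turn [ 0.012  0.002 -0.002] deg 0.7 shift cm [-0.01  0.04 -0.05]
```

View pics/w1.png

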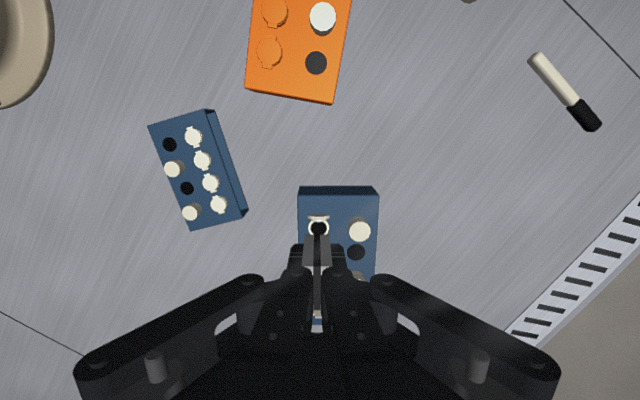

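The wrist view shows the rack at the bottom centre: near-end corners at about (299,187) and (378,187), first lid edge-on at (318,217), its vial mouth at (319,229), screw cap at (359,231) and an empty hole at (356,252). I'll capture it again now that the arm is still and measure.

Run:
```python
from h import *
from rig import vision
c=vision.calibration("wrist");s,p,R=state()
im=vision.capture("wrist")[:,:,::-1].copy();cv2.imwrite("pics/w2.png",im)
print(p,s["force"])
x0,y0,x1,y1=280,170,400,290
g=cv2.resize(im[y0:y1,x0:x1],None,fx=6,fy=6,interpolation=cv2.INTER_CUBIC);cv2.imwrite("pics/w2c.png",g)
hsv=cv2.cvtColor(g,cv2.COLOR_BGR2HSV)
for nm,m in(("dark",hsv[...,2]<60),("white",(hsv[...,1]<90)&(hsv[...,2]>160)),("blue",(hsv[...,0]>95)&(hsv[...,0]<115)&(hsv[...,1]>110))):
    k,l,st,ce=cv2.connectedComponentsWithStats(m.astype('uint8'))
    for i in range(1,k):
        if st[i,4]>200: print(nm,np.round((ce[i]+.5)/6-.5+[x0,y0],2),np.round(st[i,:4]/6+[x0,y0,0,0],1),st[i,4]/36)
```

```text
[475.29597284  82.83529324 230.93021541] [-2.96800441  3.98282764 -1.10722239]
dark [332.5  193.46] [294.5 189.5  78.5   9. ] 579.25
dark [329.69 270.34] [280.  226.2 120.   63.8] 3228.9166666666665
white [313.   171.88] [311.  170.    6.5   5.7] 13.305555555555555
white [344.46 171.98] [343.2 170.    3.8   4.5] 6.0
white [394.43 180.99] [392.7 178.    4.    6.8] 10.666666666666666
white [390.29 186.66] [387.8 183.7   5.3   7.2] 11.61111111111111
white [319.82 186.3 ] [308.7 184.3  22.5   3.5] 19.22222222222222
white [303.26 186.55] [300.7 186.    7.    1.8] 6.416666666666667
white [397.64 189.82] [395.7 187.3   4.3   5.3] 11.833333333333334
white [382.64 209.63] [374.2 192.3  22.7  36.3] 95.02777777777777
white [291.11 204.73] [289.2 197.7   3.3  11.8] 13.13888888888889
white [395.94 205.49] [389.2 199.5  10.8  11.8] 44.0
white [375.98 203.65] [375.3 201.2   2.8   6.3] 7.444444444444445
white [392.7  203.52] [391.3 202.3   3.5   3.3] 5.75
white [385.84 212.16] [382.7 208.3   7.    8. ] 11.61111111111111
white [285.79 239.19] [280.  210.   13.   56.3] 383.05555555555554
white [389.93
[... 462 characters left out ...]
5] [378.3 270.8  18.3   4.8] 26.916666666666668
white [372.99 273.51] [370.5 272.3   7.3   3.7] 8.722222222222221
blue [330.29 194.4 ] [294.  189.7  76.7  11.7] 538.8611111111111
blue [294.65 211.98] [294.3 204.7   2.7  16.2] 15.555555555555555
blue [299.62 218.93] [298.2 218.    4.3   3.5] 5.638888888888889
blue [295.17 227.69] [294.5 221.8   3.5  11.5] 17.61111111111111
blue [301.96 229.83] [299.8 222.7   5.7  15.5] 25.166666666666668
blue [324.75 225.81] [323.2 223.5   4.    7.3] 8.055555555555555
blue [295.1  235.94] [294.5 233.    2.5   6.7] 7.194444444444445
blue [301.18 241.57] [299.5 238.8   4.    5.7] 7.916666666666667
blue [296.49 241.25] [295.  239.3   4.7   4.3] 9.694444444444445
```

View pics/w2c.png

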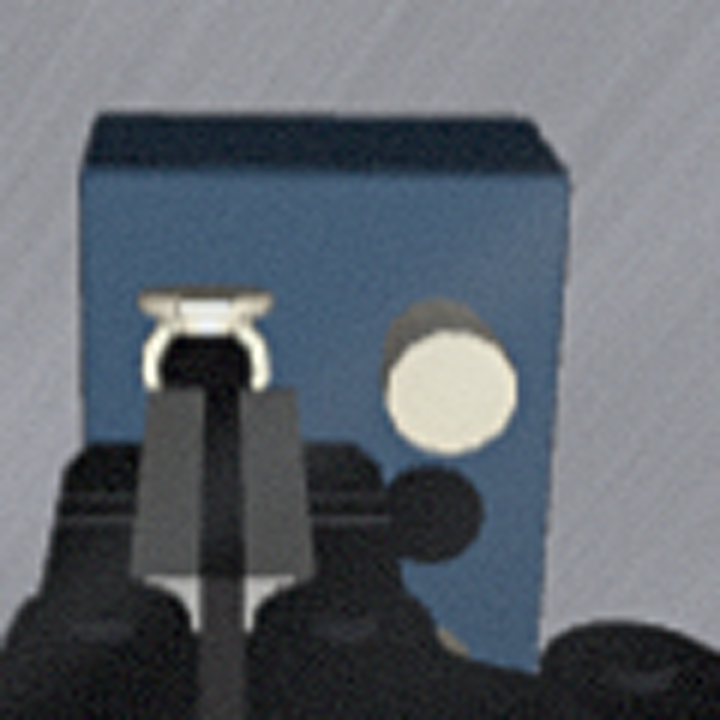

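Run:
```python
from h import *
from rig import vision
c=vision.calibration("wrist");s,p,R=state();print(p,s["force"],s["dq"].round(3))
f=lambda u,v:((u+.5)/6-.5+280,(v+.5)/6-.5+170)
Q=[(f(83,172),50,-95,-50),(f(567,178),50,-95,50),(f(452,391),73,-57,24),(f(433,513),50,-19,24)]
W=[onz(c,q[0],q[1])[:2] for q in Q];L=[q[2:] for q in Q]
th,Rr,t,r=fit(L,W);print(np.degrees(th),t,r.round(1).tolist())
b=vision.calibration("side");a=vision.calibration("scene")
for n,tt,thh in(("w",t,th),("avg",np.array([560.3,-1.7]),np.radians(-56.1))):
  cc,ss=np.cos(thh),np.sin(thh);M=np.array([[cc,-ss],[ss,cc]]);print(n,"first",M@(-57,-24)+tt,"last",M@(57,-24)+tt)
# height check from scene+wrist+side triangulation of cap at 19,24 / hole
def tri(rs):
    A=np.zeros((3,3));B=np.zeros(3)
    for o,d in rs:
        d=d/np.linalg.norm(d);P=np.eye(3)-np.outer(d,d);A+=P;B+=P@o
    return np.linalg.solve(A,B)
print("cap-57 (73)",tri([ray(a,(330.52,227.9)),ray(c,f(452,391))]))
print("hole57 (50)",tri([ray(a,(282.14,233.82)),ray(b,(350.75,228.66))]))
print("cap19",tri([ray(a,(297.98,227.)),ray(b,(346.77,212.))]))
# lid tab top
print(onz(c,f(205,297),90), "lid-top edges", onz(c,f(140,293),78),onz(c,f(272,293),78))
```

```text
[474.15312838  79.66328179 230.6949381 ] [-0.30435752  0.08045752 -0.72981401] [-0.106 -0.043  0.061 -0.03  -0.001  0.025]
-55.99876868704523 [556.49139653  -6.0226234 ] [[0.9, 0.7], [-0.7, -1.6], [-0.5, 0.4], [0.2, 0.5]]
w first [504.71977218  27.81077596] last [568.46979424 -66.69813731]
avg first [508.58823395  32.22481763] last [572.17117637 -62.39658287]
cap-57 (73) [545.22651839  55.36542975  68.1212998 ]
hole57 (50) [610.52269521 -35.75098066  48.01770602]
cap19 [589.06380561  -4.48426253  70.3787914 ]
[490.04624321  49.5578157   90.        ] lid-top edges [481.91100937  39.62302263  78.        ] [502.39909088  53.52427671  78.        ]
```

The arm was still swinging slightly, so I'll let it settle and measure again.

```bash
python3 -m pendant '[[0.012,0,0,0,0,0,0],[0.012,0,0,0,0,0,0],[0.012,0,0,0,0,0,0],[0.012,0,0,0,0,0,0],[0.012,0,0,0,0,0,0]]'
python3 - <<'E'
from h import *
from rig import vision
c=vision.calibration("wrist");s,p,R=state();print(p,s["force"],s["dq"].round(3))
im=vision.capture("wrist")[:,:,::-1].copy();print(state()[1])
x0,y0,x1,y1=280,170,400,290
g=cv2.resize(im[y0:y1,x0:x1],None,fx=6,fy=6,interpolation=cv2.INTER_CUBIC);cv2.imwrite("pics/w3c.png",g)
E
```

```text
time_s: 2.08
eef_pos: [473.4, 74.8, 231.4]
ee_rot: [0.678, -0.2, 0.678, 0.2]
force: [-1.2, 0.7, 0.1]
grip_width: 0.002
[473.36294103  74.84749032 231.38254622] [-1.22932946  0.73067928  0.05995169] [ 0.006  0.002 -0.001  0.001  0.002 -0.001]
[473.38110523  74.92239691 231.34587093]
```

View pics/w3c.png

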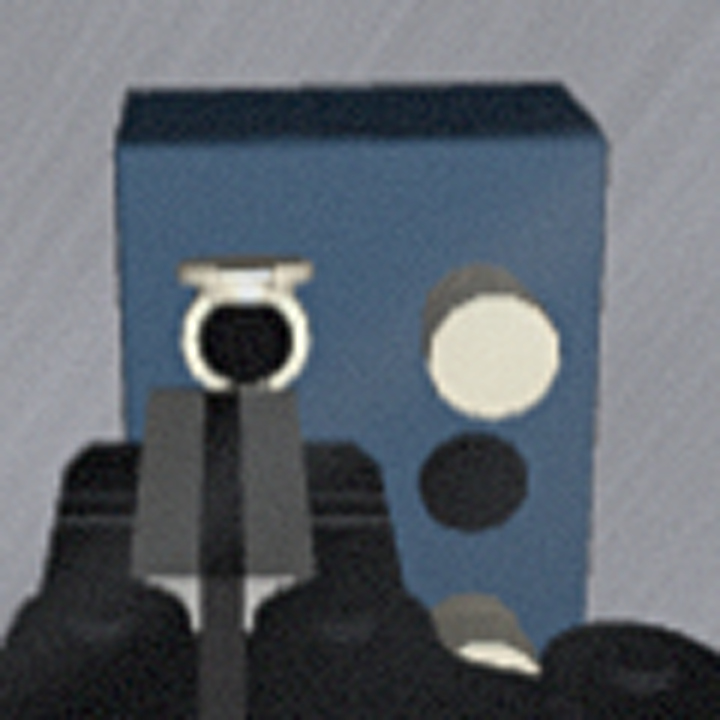

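Run:
```python
from h import *
from rig import vision
c=vision.calibration("wrist");a=vision.calibration("scene")
f=lambda u,v:((u+.5)/6-.5+280,(v+.5)/6-.5+170)
Q=[(f(117,142),50,-95,-50),(f(605,140),50,-95,50),(f(494,356),73,-57,24),(f(473,482),50,-19,24),(f(246,341),62,-57,-24)]
W=[onz(c,q[0],q[1])[:2] for q in Q];L=[q[2:] for q in Q]
th,Rr,t,r=fit(L,W);print(np.degrees(th),t,r.round(1).tolist())
print("first",Rr@(-57,-24)+t,"last",Rr@(57,-24)+t)
ax=Rr.T@(state()[1][:2]-t);print("tcp local",ax)
h=f(246,262)
for z in(88,90,92):print("lid tip local",z,Rr.T@(onz(c,h,z)[:2]-t))
tt=(t+[562.2,-.1]+[558.3,-3.3])/3;print("mean",tt)
```

```text
-56.301136818147555 [557.62987001  -2.33919427] [[0.5, 0.6], [-0.7, -1.3], [-0.3, 0.4], [0.3, 0.3], [0.1, -0.0]]
first [506.03751542  31.76694809] last [569.28789834 -63.07707682]
tcp local [-111.02251677  -27.22514665]
lid tip local 88 [-82.69660763 -24.0068853 ]
lid tip local 90 [-83.39453983 -24.0287149 ]
lid tip local 92 [-84.09247204 -24.05054451]
mean [559.37662334  -1.91306476]
```

Using rack yaw −56.2° and origin (558.5, −2.4). The lid 1 tip sits at local x≈−83, so it leans back and the −118 start is clear of it. Next I'll tilt the hand 15° forward, so the fingertips' trailing edge does the flattening, and line up.

```bash
cat >> h.py <<'E'
TH=np.radians(-56.2);T0=np.array([558.5,-2.4]);MR=np.array([[np.cos(TH),-np.sin(TH)],[np.sin(TH),np.cos(TH)]])
def wp(x,y,z): return np.array([*(MR@(x,y)+T0),z])
def loc():
    s,p,R=state();l=MR.T@(p[:2]-T0);print("t",round(s["time_s"],2),"local",l.round(2),"z",p[2].round(2),"F",np.round(s["force"],2),"Floc",(MR.T@s["force"][:2]).round(2),"axis",R.apply([1,0,0]).round(3))
E
python3 - <<'E'
from h import *
loc();delta(wp(-120,-24,150),tool(TH,np.radians(15)))
E
```

```text
t 2.12 local [-111.6   -27.72] z 231.35 F [ 0.63 -0.57  0.18] Floc [0.83 0.21] axis [ 0. -0. -1.]
turn [-0.016  0.002  0.262] deg 15.0 shift cm [8.13 0.85 0.36]
```

```bash
python3 -m pendant '[[0,0,0.08,1.5,0.25,0.1,0],[-0.01,0,0.16,4,0.5,0.2,0],[-0.016,0,0.24,6.5,0.75,0.3,0],[-0.016,0,0.262,8,0.85,0.36,0],[-0.016,0,0.262,8.13,0.85,0.36,0]]'
python3 -m pendant '[[0,0,0,0,0,0,0],[0,0,0,0,0,0,0],[0,0,0,0,0,0,0],[0,0,0,0,0,0,0],[0,0,0,0,0,0,0]]' >/dev/null
python3 - <<'E'
from h import *
loc();delta(wp(-120,-24,72),tool(TH,np.radians(15)))
E
```

```text
time_s: 2.75
eef_pos: [471.6, 84.2, 149.4]
ee_rot: [0.644, -0.115, 0.697, 0.292]
force: [0.4, 0.2, 0.5]
grip_width: -0.001
t 3.38 local [-120.23  -23.84] z 150.09 F [-0.17 -0.09 -0.75] Floc [-0.02 -0.19] axis [-0.142  0.216 -0.966]
turn [ 0.     0.002 -0.   ] deg 0.1 shift cm [ 7.54 -2.04 -0.03]
```

```bash
python3 -m pendant '[[0,0,0,2,-0.5,0,0],[0,0,0,4.3,-1.1,0,0],[0,0,0,6.4,-1.7,0,0],[0,0,0,7.5,-2,0,0],[0,0,0,7.54,-2.04,0,0]]'
python3 -m pendant '[[0,0,0,0,0,0,0],[0,0,0,0,0,0,0],[0,0,0,0,0,0,0],[0,0,0,0,0,0,0],[0,0,0,0,0,0,0]]' >/dev/null
python3 - <<'E'
from h import *
from rig import vision
loc()
print("100mm fwd:");delta(state()[1]+np.array([*(MR@(100,0)),0]));delta(state()[1]+np.array([0,0,-1.]))
im=vision.capture("side")[:,:,::-1];cv2.imwrite("pics/s2.png",cv2.resize(im[130:280,200:400],(800,600),interpolation=cv2.INTER_CUBIC))
E
```

```text
time_s: 4.0
eef_pos: [471.9, 84.2, 71.7]
ee_rot: [0.644, -0.115, 0.697, 0.293]
force: [-0.0, 0.8, 0.4]
grip_width: -0.0
t 4.62 local [-120.04  -23.67] z 71.95 F [-0.71  0.16 -0.38] Floc [-0.53 -0.5 ] axis [-0.142  0.216 -0.966]
100mm fwd:
turn [0. 0. 0.] deg 0.0 shift cm [-2.59 -9.66  0.  ]
turn [0. 0. 0.] deg 0.0 shift cm [ 0.1  -0.03 -0.  ]
```

View pics/s2.png

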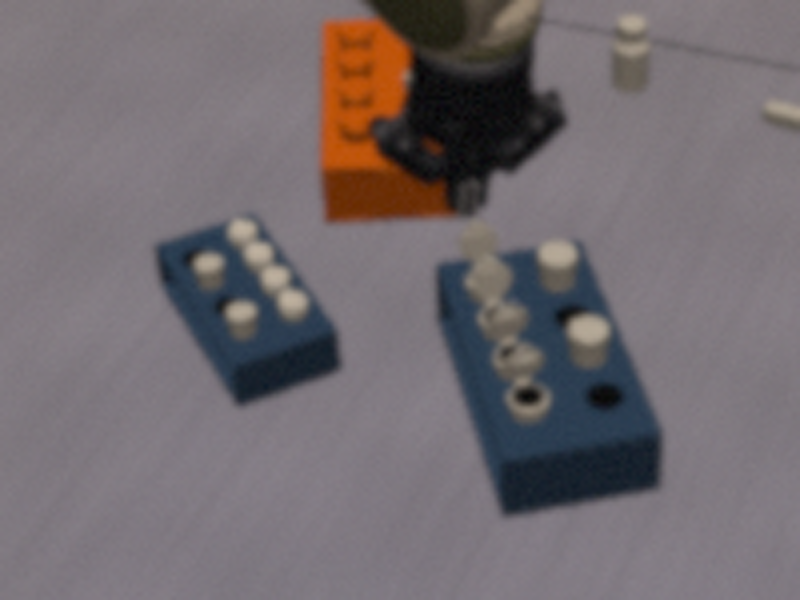

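The fingers at (467,195) are in line with the lid row, just before the first lid at (480,240), and the knuckles are well above the caps. I'll start the slow pass.

```bash
python3 -m pendant '[[0,0,0,-0.21,-0.77,0,0],[0,0,0,-0.41,-1.55,0,0],[0,0,0,-0.62,-2.32,0,0],[0,0,0,-0.83,-3.09,0,0],[0,0,0,-1.04,-3.86,0,0]]'; python3 -c "
from h import *
loc()"
python3 -m pendant '[[0,0,0,-0.16,-0.6,0,0],[0,0,0,-0.32,-1.2,0,0],[0,0,0,-0.48,-1.8,0,0],[0,0,0,-0.64,-2.4,0,0],[0,0,0,-0.8,-3.0,0,0]]'
python3 - <<'E'
from h import *
from rig import vision
loc()
im=vision.capture("side")[:,:,::-1];cv2.imwrite("pics/s3.png",cv2.resize(im[160:260,270:400],(780,600),interpolation=cv2.INTER_CUBIC))
E
```

```text
time_s: 5.3
eef_pos: [494.5, 50.5, 71.9]
ee_rot: [0.645, -0.115, 0.697, 0.293]
force: [-1.1, 0.9, -0.2]
grip_width: -0.002
t 5.3 local [-79.6  -23.74] z 71.92 F [-1.11  0.87 -0.18] Floc [-1.34 -0.44] axis [-0.143  0.217 -0.966]
time_s: 5.92
eef_pos: [511.8, 24.8, 71.9]
ee_rot: [0.645, -0.115, 0.697, 0.292]
force: [-1.0, 0.1, 0.3]
grip_width: 0.003
t 5.92 local [-48.58 -23.67] z 71.92 F [-0.97  0.11  0.27] Floc [-0.63 -0.74] axis [-0.142  0.216 -0.966]
```

View pics/s3.png

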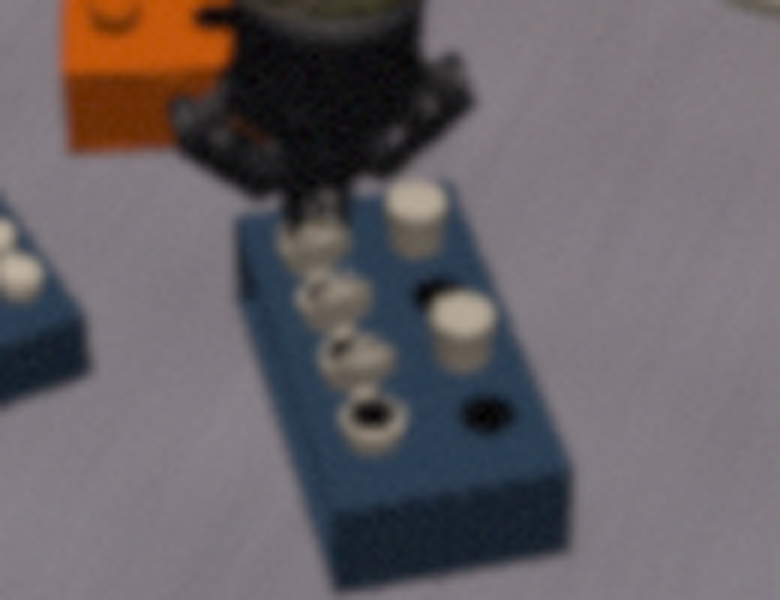

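The fingers are over lid 1 at (320,215), the forces are about 1 N and the rack hasn't moved. I'll ease the tip down while still advancing until there's light contact.

```bash
python3 -m pendant '[[0,0,0,0.02,-0.09,0,0],[0,0,0,0.04,-0.18,0,0],[0,0,0,0.05,-0.26,0,0],[0,0,0,0.07,-0.35,0,0],[0,0,0,0.09,-0.44,0,0]]'; python3 -c "
from h import *
loc()"
```

```text
time_s: 6.6
eef_pos: [513.8, 21.9, 70.0]
ee_rot: [0.645, -0.115, 0.697, 0.293]
force: [-1.1, 1.0, 3.3]
grip_width: 0.0
t 6.6 local [-45.07 -23.64] z 70.0 F [-1.11  1.04  3.32] Floc [-1.48 -0.35] axis [-0.142  0.217 -0.966]
```

```bash
python3 -m pendant '[[0,0,0,-0.02,-0.08,0,0],[0,0,0,-0.04,-0.16,0,0],[0,0,0,-0.06,-0.23,0,0],[0,0,0,-0.08,-0.31,0,0],[0,0,0,-0.1,-0.39,0,0]]'; python3 -c "
from h import *
loc()"
```

```text
time_s: 7.22
eef_pos: [515.9, 18.5, 69.7]
ee_rot: [0.644, -0.115, 0.697, 0.292]
force: [-0.3, 1.5, 0.9]
grip_width: -0.003
t 7.22 local [-41.02 -23.78] z 69.71 F [-0.26  1.49  0.86] Floc [-1.39  0.61] axis [-0.143  0.216 -0.966]
```

```bash
python3 -m pendant '[[0,0,0,-0.01,-0.08,0,0],[0,0,0,-0.02,-0.16,0,0],[0,0,0,-0.03,-0.24,0,0],[0,0,0,-0.04,-0.32,0,0],[0,0,0,-0.05,-0.4,0,0]]'; python3 -c "
from h import *
loc()"
```

```text
time_s: 7.85
eef_pos: [518.3, 15.1, 69.3]
ee_rot: [0.645, -0.115, 0.697, 0.292]
force: [-1.0, 0.9, 0.1]
grip_width: 0.002
t 7.85 local [-36.89 -23.67] z 69.31 F [-1.02  0.87  0.11] Floc [-1.29 -0.36] axis [-0.142  0.216 -0.966]
```

```bash
python3 -m pendant '[[0,0,0,0.02,-0.05,0,0],[0,0,0,0.04,-0.1,0,0],[0,0,0,0.05,-0.16,0,0],[0,0,0,0.06,-0.22,0,0],[0,0,0,0.06,-0.22,0,0]]'
python3 - <<'E'
from h import *
from rig import vision
loc()
for n,(y0,y1,x0,x1) in dict(side=(160,260,270,400),wrist=(150,350,220,480)).items():
    im=vision.capture(n)[:,:,::-1];cv2.imwrite(f"pics/{n}4.png",cv2.resize(im[y0:y1,x0:x1],(780,600),interpolation=cv2.INTER_CUBIC))
E
```

```text
time_s: 8.48
eef_pos: [519.4, 13.5, 68.1]
ee_rot: [0.645, -0.115, 0.697, 0.292]
force: [0.2, 0.1, 1.1]
grip_width: -0.001
t 8.47 local [-34.93 -23.69] z 68.12 F [0.18 0.11 1.12] Floc [0.01 0.21] axis [-0.142  0.216 -0.966]
```

View pics/wrist4.png

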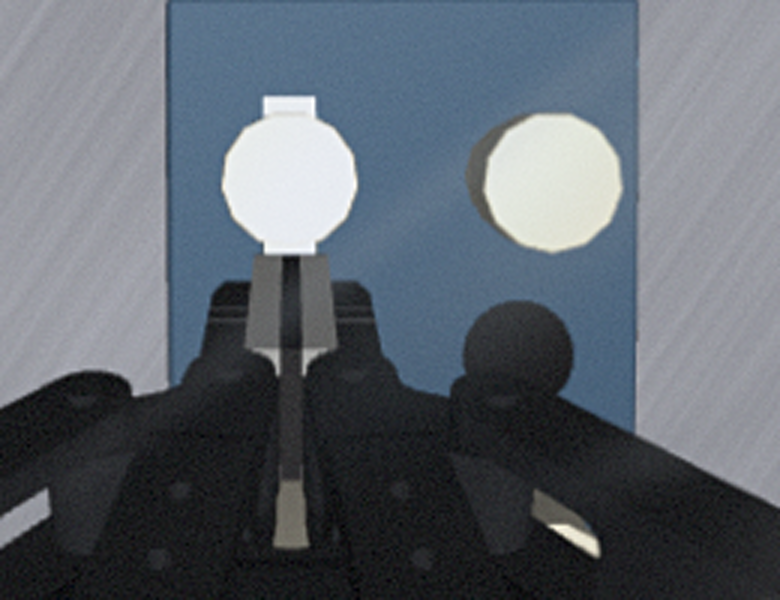

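Run:
```python
from h import *
from rig import vision
c=vision.calibration("wrist");loc()
f=lambda u,v:((u+.5)/3-.5+220,(v+.5)/3-.5+150)
for nm,q in dict(trail=f(290,255),hingeedge=f(289,97),discc=f(289,182),discL=f(222,182),discR=f(357,182),cap=f(553,183),end=f(400,0)).items():
    for z in ((50,) if nm=="end" else (73,) if nm=="cap" else (66,68)): print(nm,z,(MR.T@(onz(c,q,z)[:2]-T0)).round(1))
```

```text
t 8.57 local [-34.94 -23.69] z 68.14 F [-0.34  0.45 -0.39] Floc [-0.56 -0.04] axis [-0.142  0.216 -0.966]
trail 66 [-43.2 -24.7]
trail 68 [-43.5 -24.7]
hingeedge 66 [-73.1 -24.9]
hingeedge 68 [-73.  -24.9]
discc 66 [-57.  -24.9]
discc 68 [-57.2 -24.9]
discL 66 [-57.  -37.5]
discL 68 [-57.2 -37.4]
discR 66 [-57. -12.]
discR 68 [-57.2 -12.1]
cap 73 [-57.3  23.2]
end 50 [-93.9  -1.8]
```

View pics/side4.png

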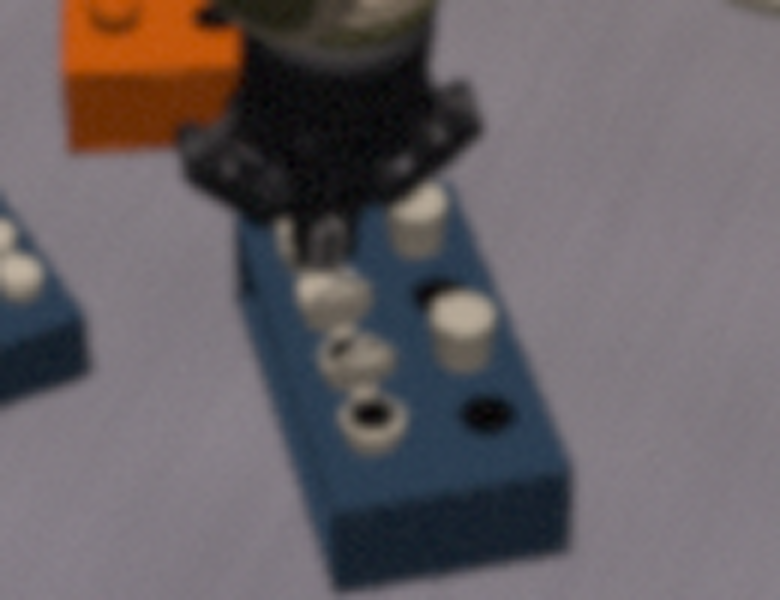

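Lid 1 appears as a flat round disc at local (-57.0,-24.9), so the model holds within 1 mm. The fingertips' trailing edge is at −43.3, still over the tab. I'll press a little further down to be sure lid 1 is shut.

```bash
python3 -m pendant '[[0,0,0,0.02,-0.01,0,0],[0,0,0,0.04,-0.01,0,0],[0,0,0,0.06,-0.02,0,0],[0,0,0,0.08,-0.02,0,0],[0,0,0,0.08,-0.02,0,0]]'; python3 -c "
from h import *
loc()"
```

```text
time_s: 9.2
eef_pos: [519.5, 13.5, 67.8]
ee_rot: [0.645, -0.115, 0.697, 0.292]
force: [-1.9, 0.3, 6.9]
grip_width: 0.001
t 9.2 local [-34.91 -23.62] z 67.79 F [-1.9   0.26  6.92] Floc [-1.28 -1.43] axis [-0.142  0.216 -0.966]
```

Contact is at z≈67.9 with 7 N, so lid 1 is shut. I'll back off 0.4 mm to a light touch and continue at that height.

```bash
python3 -m pendant '[[0,0,0,-0.14,-0.38,0,0],[0,0,0,-0.3,-0.96,0,0],[0,0,0,-0.45,-1.54,0,0],[0,0,0,-0.61,-2.12,0,0],[0,0,0,-0.77,-2.7,0,0]]'; python3 -c "
from h import *
loc()"
```

```text
time_s: 9.82
eef_pos: [535.2, -10.1, 67.8]
ee_rot: [0.645, -0.115, 0.697, 0.293]
force: [-1.2, 2.0, 9.3]
grip_width: 0.0
t 9.82 local [ -6.6  -23.67] z 67.8 F [-1.22  1.99  9.29] Floc [-2.33  0.09] axis [-0.142  0.217 -0.966]
```

```bash
python3 -m pendant '[[0,0,0,-0.13,-0.38,0,0],[0,0,0,-0.28,-0.95,0,0],[0,0,0,-0.43,-1.53,0,0],[0,0,0,-0.58,-2.11,0,0],[0,0,0,-0.73,-2.69,0,0]]'
python3 - <<'E'
from h import *
from rig import vision
loc()
for n,(y0,y1,x0,x1) in dict(side=(160,260,270,400),wrist=(50,350,140,530)).items():
    im=vision.capture(n)[:,:,::-1];cv2.imwrite(f"pics/{n}5.png",cv2.resize(im[y0:y1,x0:x1],(780,600),interpolation=cv2.INTER_CUBIC))
E
```

```text
time_s: 10.45
eef_pos: [550.7, -33.3, 67.9]
ee_rot: [0.645, -0.115, 0.697, 0.292]
force: [-0.5, 2.1, 4.4]
grip_width: 0.002
t 10.45 local [ 21.31 -23.69] z 67.87 F [-0.5   2.1   4.41] Floc [-2.03  0.75] axis [-0.142  0.216 -0.966]
```

View pics/wrist5.png

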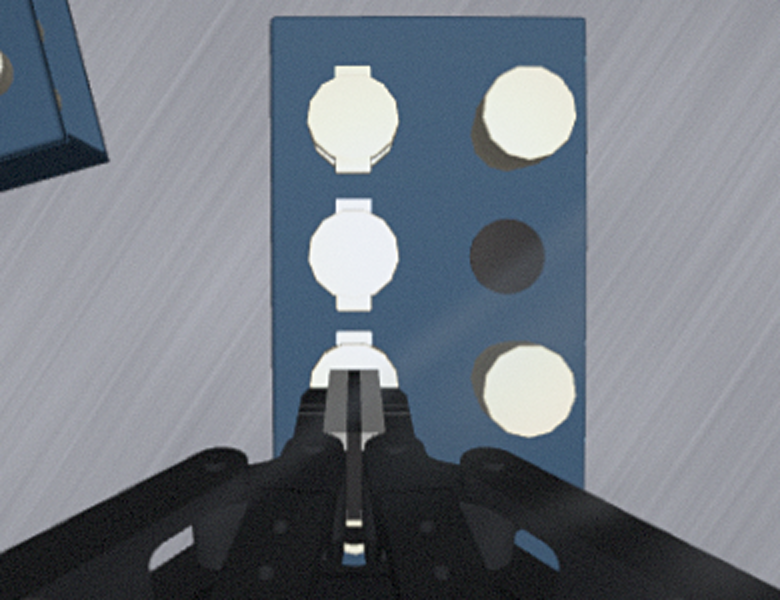

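View pics/side5.png

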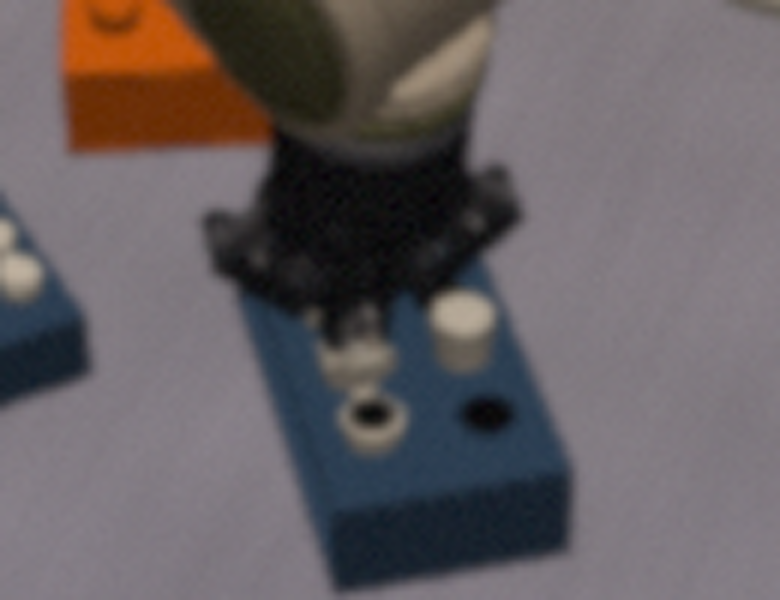

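The wrist view shows lids 1 and 2 down at (352,118) and (353,255), and lid 3 under the fingers. A thin crescent at (320–390,155) under lid 1 makes me check it against the shut-lid geometry.

```bash
python3 - <<'E'
from h import *
from rig import vision
c=vision.calibration("wrist");loc()
print("cam local",MR.T@(c["extrinsics"][:2,3]-T0),c["extrinsics"][2,3])
def px(x,y,z): return ((proj(c,wp(x,y,z))-[140,50]+.5)*2-.5).round(0)
for nm,h in(("lid1",-71.5),("lid2",-33.5)):
  for a in(0,.1,.2,.3):
    f=lambda s,y=-24.:px(h+s*np.cos(a)-4*np.sin(a),y,62+s*np.sin(a)+4*np.cos(a))
    print(nm,a,"hinge",f(0),"tab",f(30),"discL",f(14.5,-37),"R",f(14.5,-11),"far",f(27.5))
print("cap",px(-57,24,73),"rim far",px(-57+13,-24,62),"corners",px(-95,-50,50),px(-95,50,50))
E
python3 - <<'E'
import cv2
im=cv2.imread("pics/wrist5.png")[40:330,260:440];cv2.imwrite("pics/w5c.png",cv2.resize(im,None,fx=2,fy=2,interpolation=cv2.INTER_CUBIC))
E
```

```text
t 10.55 local [ 21.81 -23.69] z 67.86 F [ 0.8  -0.46  4.58] Floc [0.82 0.41] axis [-0.141  0.216 -0.966]
cam local [-10.4447034  -24.97946027] 224.1173153152059
lid1 0 hinge [356.  69.] tab [355. 175.] discL [309. 120.] R [402. 120.] far [355. 166.]
lid1 0.1 hinge [356.  68.] tab [356. 171.] discL [309. 117.] R [402. 117.] far [356. 162.]
lid1 0.2 hinge [356.  66.] tab [356. 166.] discL [309. 114.] R [402. 114.] far [356. 157.]
lid1 0.3 hinge [355.  65.] tab [356. 159.] discL [308. 109.] R [403. 109.] far [356. 151.]
lid2 0 hinge [355. 204.] tab [355. 310.] discL [310. 255.] R [401. 255.] far [355. 301.]
lid2 0.1 hinge [355. 202.] tab [356. 308.] discL [309. 253.] R [402. 253.] far [356. 299.]
lid2 0.2 hinge [355. 201.] tab [356. 306.] discL [309. 251.] R [402. 251.] far [356. 297.]
lid2 0.3 hinge [355. 200.] tab [356. 302.] discL [308. 248.] R [403. 248.] far [356. 293.]
cap [533. 114.] rim far [355. 169.] corners [272.  14.] [591.  16.]
```

View pics/w5c.png

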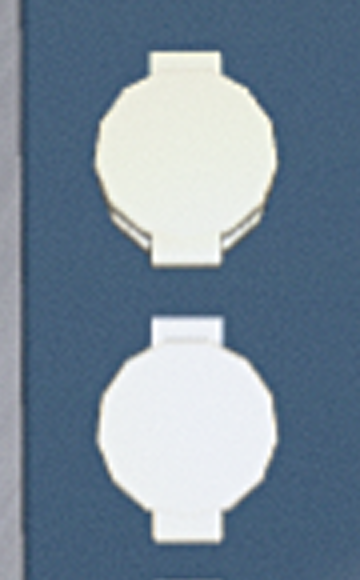

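The lid 1 tab length of 106 px matches the shut prediction (103 at 0.1 rad), and the crescent is just the rim seen past the lid edge. I'll continue the pass at the same height.

```bash
python3 -m pendant '[[0,0,0,-0.14,-0.54,0,0],[0,0,0,-0.29,-1.08,0,0],[0,0,0,-0.43,-1.62,0,0],[0,0,0,-0.58,-2.16,0,0],[0,0,0,-0.72,-2.7,0,0]]'; python3 -c "
from h import *
loc()"
```

```text
time_s: 11.18
eef_pos: [566.2, -56.4, 67.9]
ee_rot: [0.645, -0.115, 0.697, 0.293]
force: [-2.1, 2.2, 4.7]
grip_width: -0.0
t 11.18 local [ 49.13 -23.68] z 67.86 F [-2.09  2.17  4.69] Floc [-2.97 -0.53] axis [-0.142  0.217 -0.966]
```

```bash
python3 -m pendant '[[0,0,0,-0.14,-0.54,0,0],[0,0,0,-0.29,-1.08,0,0],[0,0,0,-0.43,-1.62,0,0],[0,0,0,-0.58,-2.16,0,0],[0,0,0,-0.69,-2.56,0,0]]'
python3 - <<'E'
from h import *
from rig import vision
loc()
im=vision.capture("wrist")[:,:,::-1];cv2.imwrite("pics/wrist6.png",cv2.resize(im[0:350,100:560],(780,594),interpolation=cv2.INTER_CUBIC))
E
```

```text
time_s: 11.8
eef_pos: [580.9, -78.8, 67.5]
ee_rot: [0.645, -0.115, 0.697, 0.292]
force: [-0.0, 0.8, -0.5]
grip_width: -0.002
t 11.8 local [ 75.95 -23.86] z 67.51 F [-0.    0.76 -0.51] Floc [-0.63  0.42] axis [-0.142  0.216 -0.966]
```

View pics/wrist6.png

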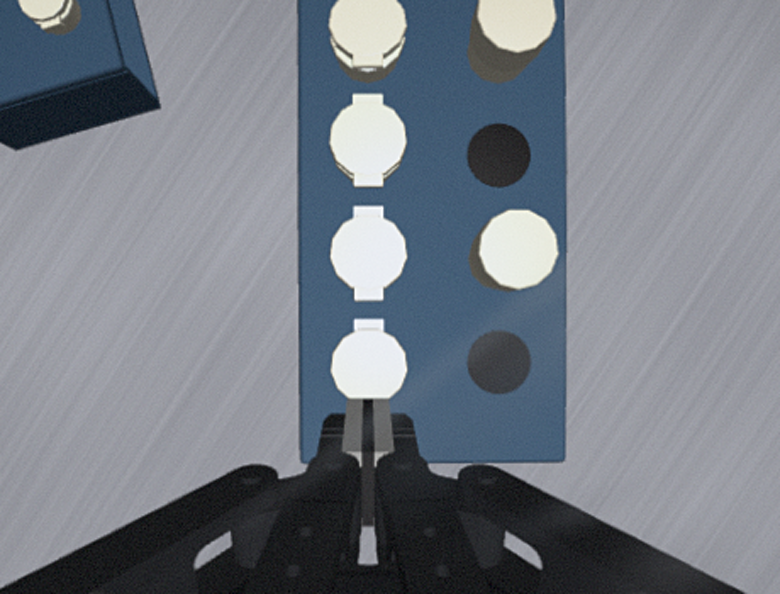

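All four lids look down: (367,25), (368,137), (368,250) and (368,360), the last with the fingers just leaving its tab. I'll run off the end at the same height and then look again.

```bash
python3 -m pendant '[[0,0,0,-0.14,-0.54,0,0],[0,0,0,-0.29,-1.08,0,0],[0,0,0,-0.43,-1.62,0,0],[0,0,0,-0.58,-2.16,0,0],[0,0,0,-0.72,-2.7,0,0]]'
python3 - <<'E'
from h import *
loc();delta(wp(150,-24,170))
E
```

```text
time_s: 12.48
eef_pos: [596.5, -101.8, 67.8]
ee_rot: [0.645, -0.115, 0.697, 0.292]
force: [0.5, 0.1, 0.5]
grip_width: -0.001
t 12.47 local [103.7  -23.72] z 67.8 F [0.46 0.11 0.5 ] Floc [0.16 0.44] axis [-0.142  0.216 -0.966]
turn [0. 0. 0.] deg 0.0 shift cm [-1.107e+01 -1.820e+00 -1.000e-02]
```

```bash
python3 -m pendant '[[0,0,0,-1.5,-0.9,0,0],[0,0,0,-4,-1.3,0,0],[0,0,0,-6.5,-1.6,0,0],[0,0,0,-9,-1.8,0,0],[0,0,0,-11,-1.8,0,0]]'
python3 -m pendant '[[0,0,0,0,0,0,0],[0,0,0,0,0,0,0],[0,0,0,0,0,0,0],[0,0,0,0,0,0,0],[0,0,0,0,0,0,0]]' >/dev/null
python3 - <<'E'
from h import *
from rig import vision
loc()
c=vision.calibration("wrist");print("cam local",MR.T@(c["extrinsics"][:2,3]-T0),c["extrinsics"][2,3])
im=vision.capture("wrist")[:,:,::-1];cv2.imwrite("pics/wrist7r.png",im);cv2.imwrite("pics/wrist7.png",cv2.resize(im[0:300,120:520],(800,600),interpolation=cv2.INTER_CUBIC))
im=vision.capture("side")[:,:,::-1];cv2.imwrite("pics/side7.png",cv2.resize(im[160:260,270:400],(780,600),interpolation=cv2.INTER_CUBIC));cv2.imwrite("pics/side7r.png",im)
im=vision.capture("scene")[:,:,::-1];cv2.imwrite("pics/scene7r.png",im);cv2.imwrite("pics/scene7.png",cv2.resize(im[190:270,250:370],(780,520),interpolation=cv2.INTER_CUBIC))
E
```

```text
time_s: 13.1
eef_pos: [621.9, -140.2, 170.3]
ee_rot: [0.645, -0.115, 0.697, 0.292]
force: [-0.5, -0.1, -0.7]
grip_width: 0.001
t 13.72 local [149.08 -23.91] z 169.19 F [-0.84 -0.46 -0.46] Floc [-0.09 -0.96] axis [-0.143  0.217 -0.966]
cam local [117.0256263  -25.15828521] 325.4627418843949
```

View pics/wrist7.png

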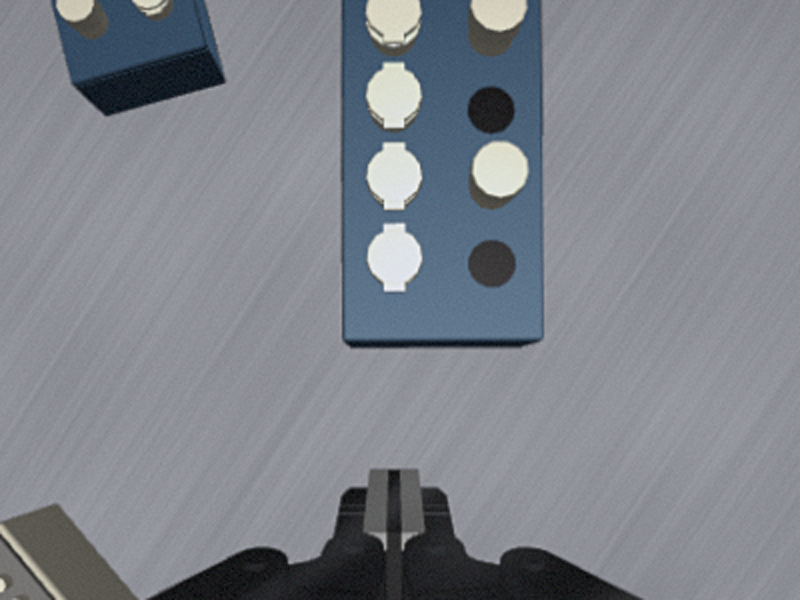

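View pics/side7.png

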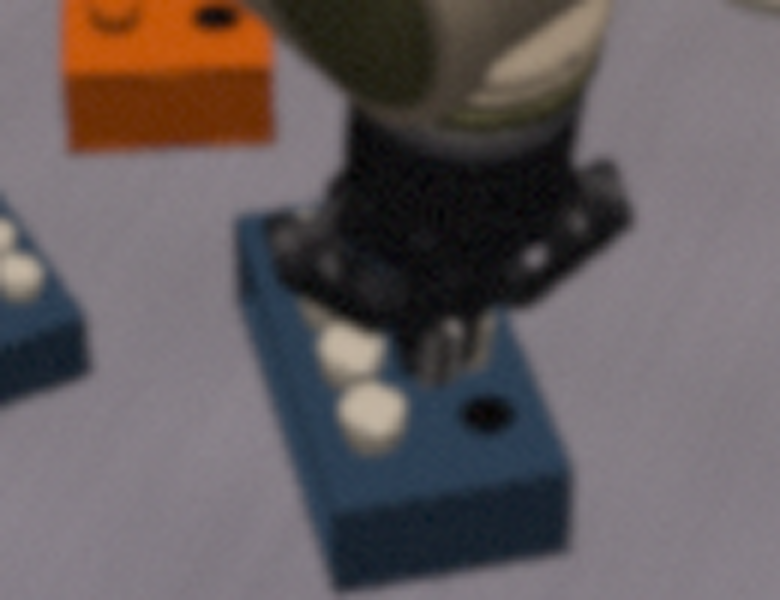

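View pics/scene7.png

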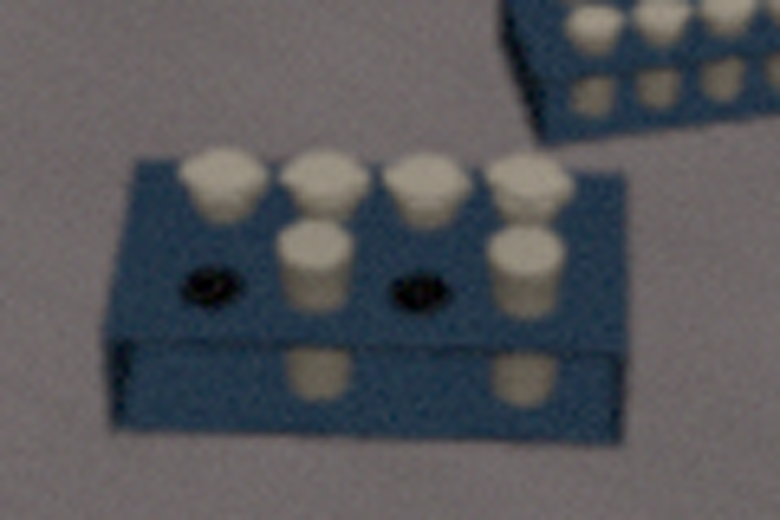

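The scene and wrist views show four flat lids: (530,180), (427,180), (325,177) and (222,175) in the scene crop. As a last numeric check, I'll look at lid heights, rack shift and the bystanders.

Run:
```python
from h import *
from rig import vision
a=vision.calibration("scene")
im=cv2.imread("pics/scene7r.png");im0=cv2.imread("pics/scene0.png");x0,y0,x1,y1=262,205,352,262
g=cv2.resize(im[y0:y1,x0:x1],None,fx=4,fy=4,interpolation=cv2.INTER_CUBIC);hsv=cv2.cvtColor(g,cv2.COLOR_BGR2HSV)
for nm,m in(("dark",hsv[...,2]<45),("white",(hsv[...,1]<90)&(hsv[...,2]>125))):
    k,l,st,ce=cv2.connectedComponentsWithStats(m.astype('uint8'))
    for i in range(1,k):
        if st[i,4]>150: print(nm,np.round((ce[i]+.5)/4-.5+[x0,y0],2),st[i,2:4]/4)
M=np.array([[np.cos(np.radians(-56.03)),np.sin(np.radians(56.03))],[-np.sin(np.radians(56.03)),np.cos(np.radians(56.03))]]);t=np.array([562.165,-.121])
def P(x,y,z):return proj(a,[*(M@(x,y)+t),z])
for x in(57,19,-19,-57):
  for an in(0,.15):
    print(x,an,P(x-14.5+14.5*np.cos(an)-4*np.sin(an),-24,62+14.5*np.sin(an)+4*np.cos(an)).round(2))
d=cv2.absdiff(cv2.GaussianBlur(im,(5,5),0),cv2.GaussianBlur(im0,(5,5),0)).max(2)
k,l,st,ce=cv2.connectedComponentsWithStats((d>25).astype('uint8'))
print("changed",[st[i,:5].tolist() for i in range(1,k) if st[i,4]>15])
```

```text
dark [282.15 233.82] [9.75 6.5 ]
dark [314.16 234.73] [9.5  6.75]
dark [268.14 246.22] [ 3.5  10.75]
white [283.83 216.11] [12.25  8.  ]
white [299.61 216.52] [12.5   8.25]
white [315.05 217.  ] [12.    8.25]
white [331.  216.9] [12.25  8.75]
white [297.9  227.22] [9.75 7.  ]
white [330.51 228.11] [10.    7.25]
57 0 [283.89 215.69]
57 0.15 [284.17 215.02]
19 0 [299.54 216.14]
19 0.15 [299.83 215.48]
-19 0 [315.2 216.6]
-19 0.15 [315.51 215.94]
-57 0 [330.9  217.06]
-57 0.15 [331.23 216.4 ]
changed [[236, 0, 23, 2, 43], [166, 0, 174, 182, 11229], [342, 0, 13, 13, 123], [391, 0, 4, 7, 20], [394, 0, 44, 41, 1423], [367, 10, 64, 67, 927], [340, 18, 7, 17, 46], [436, 24, 74, 89, 998], [356, 33, 5, 7, 26], [323, 37, 12, 7, 60], [304, 43, 15, 11, 72], [359, 42, 6, 7, 31], [387, 75, 53, 53, 1310], [362, 78, 49, 80, 2189], [438, 100, 76, 58, 2723], [277, 213, 13, 7, 70], [292, 213, 14, 8, 75], [308, 214, 13, 8, 71], [325, 214, 12, 8, 71]]
```

View pics/scene7r.png

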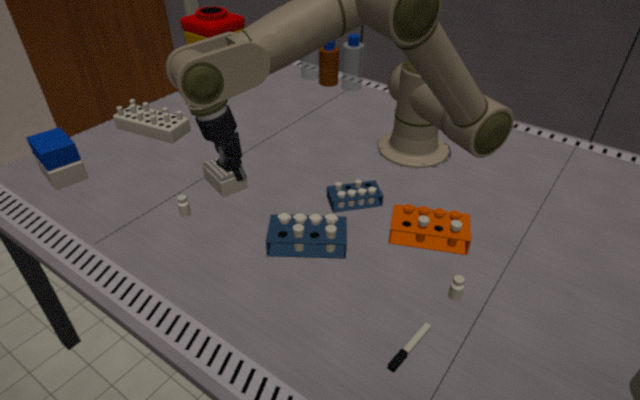

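Lid 1 sits about 0.5 px higher than the other three relative to prediction, which could mean it is some 0.1 rad open. I'll check it in the oblique wrist picture.

Run:
```python
from h import *
from rig import vision
c=vision.calibration("wrist");loc()
im=cv2.imread("pics/wrist7r.png")
cv2.imwrite("pics/w7c.png",cv2.resize(im[0:70,290:400],(792,504),interpolation=cv2.INTER_CUBIC))
a=cv2.imread("pics/scene7r.png")[205:240,270:345];cv2.imwrite("pics/s7c.png",cv2.resize(a,(790,369),interpolation=cv2.INTER_CUBIC))
for h in(-71.5,-33.5,4.5,42.5):
  for an in(0,.1,.2):
    f=lambda s,y=-24.:(proj(c,wp(h+s*np.cos(an)-4*np.sin(an),y,62+s*np.sin(an)+4*np.cos(an)))).round(1)
    print(h,an,"hinge",f(0),"tab",f(30),"base rim far",proj(c,wp(h+27.5,-24,62)).round(1))
for x in (-57,19): print("cap",proj(c,wp(x,24,73)).round(1))
```

```text
t 13.88 local [149.15 -23.9 ] z 169.33 F [-0.03  0.25  0.32] Floc [-0.22  0.12] axis [-0.142  0.216 -0.966]
-71.5 0 hinge [317.2  -8.8] tab [317.2  22.6] base rim far [317.2  22.5]
-71.5 0.1 hinge [317.2  -9.2] tab [317.2  20. ] base rim far [317.2  22.5]
-71.5 0.2 hinge [317.2  -9.6] tab [317.3  17.2] base rim far [317.2  22.5]
-33.5 0 hinge [317.2  31. ] tab [317.2  62.9] base rim far [317.2  62.2]
-33.5 0.1 hinge [317.2  30.6] tab [317.2  60.8] base rim far [317.2  62.2]
-33.5 0.2 hinge [317.2  30.2] tab [317.2  58.4] base rim far [317.2  62.2]
4.5 0 hinge [317.2  71.5] tab [317.2 103.7] base rim far [317.2 102.4]
4.5 0.1 hinge [317.2  71.1] tab [317.2 102.1] base rim far [317.2 102.4]
4.5 0.2 hinge [317.2  70.7] tab [317.2 100.1] base rim far [317.2 102.4]
42.5 0 hinge [317.2 112.3] tab [317.1 144.7] base rim far [317.1 142.7]
42.5 0.1 hinge [317.2 111.9] tab [317.2 143.5] base rim far [317.1 142.7]
42.5 0.2 hinge [317.2 111.5] tab [317.2 142. ] base rim far [317.1 142.7]
cap [370.    1.7]
cap [370.3  84.4]
```

View pics/w7c.png

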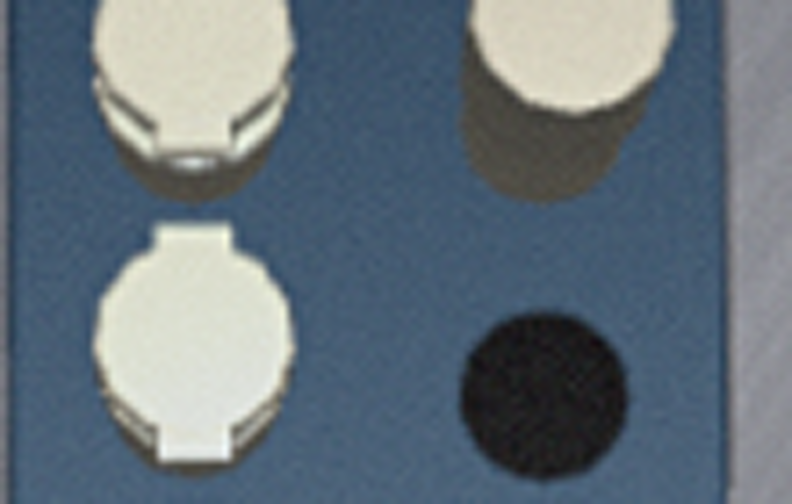

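View pics/s7c.png

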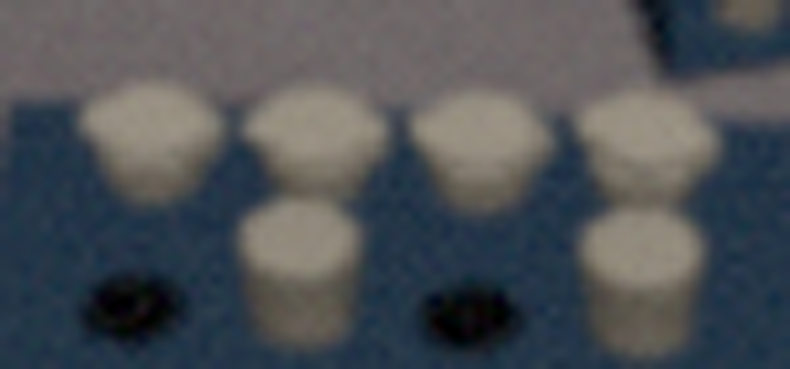

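Two views agree: lid 1's tab end is at row 20.8, about 3 px short of the bias-corrected shut prediction. So it is still about 0.1 rad open, while lids 2–4 are shut. The earlier 7 N was probably lid 2's hinge edge. To mend it, I'll repeat one low pass in the same direction, coming down on lid 1 itself and running lightly on to the last lid.

```bash
python3 -m pendant '[[0,0,0,1,3.6,0,0],[0,0,0,2.2,8.4,0,0],[0,0,0,3.5,13.2,0,0],[0,0,0,4.8,18,0,0],[0,0,0,5.8,21.6,0,0]]' >/dev/null
python3 -m pendant '[[0,0,0,0,0,0,0],[0,0,0,0,0,0,0],[0,0,0,0,0,0,0],[0,0,0,0,0,0,0],[0,0,0,0,0,0,0]]' >/dev/null
python3 - <<'E'
from h import *
loc();delta(wp(-68,-24,76),tool(TH,np.radians(15)))
E
```

```text
t 15.12 local [-74.09 -23.95] z 169.18 F [-0.22 -0.51  0.21] Floc [ 0.3  -0.47] axis [-0.142  0.216 -0.966]
turn [-0.     0.002 -0.   ] deg 0.1 shift cm [ 8.84 -3.   -0.02]
```

```bash
python3 -m pendant '[[0,0,0,2.5,-0.8,0,0],[0,0,0,5,-1.7,0,0],[0,0,0,7.2,-2.5,0,0],[0,0,0,8.5,-2.9,0,0],[0,0,0,8.84,-3,0,0]]' >/dev/null
python3 -m pendant '[[0,0,0,0,0,0,0],[0,0,0,0,0,0,0],[0,0,0,0,0,0,0],[0,0,0,0,0,0,0],[0,0,0,0,0,0,0]]' >/dev/null
python3 - <<'E'
from h import *
loc();delta(wp(-50,-24,69));delta(wp(-46,-24,67.7))
E
```

```text
t 16.38 local [-68.36 -23.68] z 76.23 F [ 0.4  -0.89 -0.46] Floc [ 0.96 -0.17] axis [-0.142  0.216 -0.966]
turn [0. 0. 0.] deg 0.0 shift cm [ 0.22 -1.96 -0.03]
turn [0. 0. 0.] deg 0.0 shift cm [ 0.25 -2.38 -0.03]
```

```bash
python3 -m pendant '[[0,0,0,0.05,-0.5,0,0],[0,0,0,0.1,-1,0,0],[0,0,0,0.15,-1.5,0,0],[0,0,0,0.22,-1.96,0,0],[0,0,0,0.25,-2.38,0,0]]' >/dev/null
python3 - <<'E'
from h import *
loc();delta(wp(-44,-24,67.3))
E
```

```text
t 17.0 local [-45.74 -23.72] z 67.41 F [-0.14 -0.24  0.67] Floc [ 0.12 -0.25] axis [-0.142  0.216 -0.966]
turn [0. 0. 0.] deg 0.0 shift cm [-0.03 -0.17 -0.03]
```

```bash
python3 -m pendant '[[0,0,0,0,-0.04,0,0],[0,0,0,0,-0.08,0,0],[0,0,0,0,-0.13,0,0],[0,0,0,0,-0.17,0,0],[0,0,0,0.01,-0.21,0,0]]' >/dev/null
python3 -c "
from h import *
loc()"
```

```text
t 17.62 local [-44.05 -23.68] z 66.94 F [ 0.25 -0.55 -0.24] Floc [ 0.59 -0.1 ] axis [-0.142  0.216 -0.966]
```

```bash
python3 -m pendant '[[0,0,0,0.03,-0.01,0,0],[0,0,0,0.05,-0.02,0,0],[0,0,0,0.07,-0.02,0,0],[0,0,0,0.07,-0.02,0,0],[0,0,0,0.07,-0.02,0,0]]' >/dev/null
python3 - <<'E'
from h import *
from rig import vision
loc()
im=vision.capture("side")[:,:,::-1];cv2.imwrite("pics/side8.png",cv2.resize(im[160:260,270:400],(780,600),interpolation=cv2.INTER_CUBIC))
im=vision.capture("wrist")[:,:,::-1];cv2.imwrite("pics/wrist8r.png",im);cv2.imwrite("pics/wrist8.png",cv2.resize(im[150:290,220:420],(800,560),interpolation=cv2.INTER_CUBIC))
c=vision.calibration("wrist")
f=lambda x,z,y=-24:((proj(c,wp(x,y,z))-[220,150]+.5)*4-.5).round(0)
print("shut hinge",f(-71.5,66),"tab",f(-41.5,66),"disc L R",f(-57,66,-37),f(-57,66,-11),"cap",f(-57,73,24))
E
```

```text
t 18.25 local [-43.99 -23.67] z 66.3 F [-0.43 -0.25  2.94] Floc [-0.03 -0.5 ] axis [-0.142  0.216 -0.966]
shut hinge [391. 205.] tab [391. 418.] disc L R [299. 308.] [484. 308.] cap [747. 314.]
```

View pics/wrist8.png

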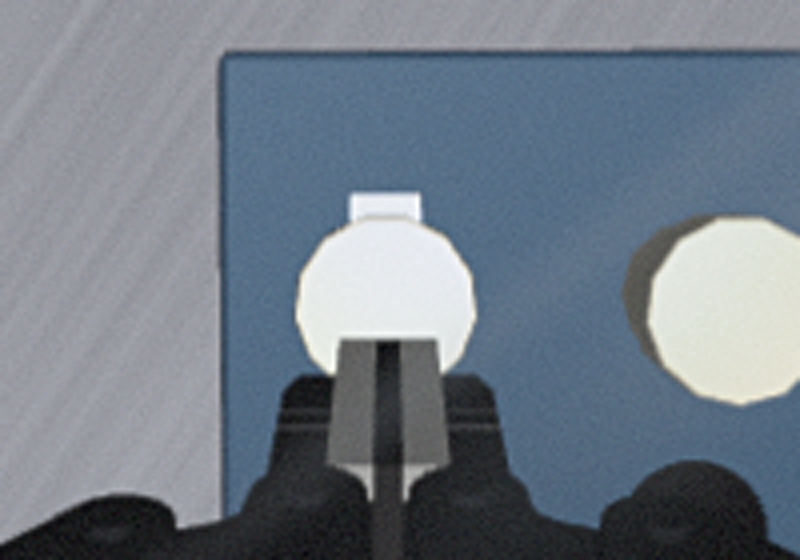

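Real contact with lid 1 comes at TCP z≈66.3 (3 N). The fingertip end is evidently rounded, so the earlier 67.8 was slightly high and lids 2–4 could be a little open too. I'll continue the pass at this height, watching the forces.

```bash
python3 -m pendant '[[0,0,0,-0.07,-0.27,0,0],[0,0,0,-0.15,-0.54,0,0],[0,0,0,-0.22,-0.81,0,0],[0,0,0,-0.29,-1.08,0,0],[0,0,0,-0.36,-1.35,0,0]]' >/dev/null
python3 -c "
from h import *
loc()"
```

```text
t 18.98 local [-30.99 -23.93] z 66.06 F [-3.73  4.51  4.3 ] Floc [-5.82 -0.59] axis [-0.145  0.218 -0.965]
```

There's 6 N of drag at lid 2's hinge edge, so I'll ease up 0.6 mm before going on.

```bash
python3 -m pendant '[[0,0,0,-0.05,0.01,0,0],[0,0,0,-0.08,-0.05,0,0],[0,0,0,-0.11,-0.2,0,0],[0,0,0,-0.16,-0.38,0,0],[0,0,0,-0.21,-0.56,0,0]]' >/dev/null
python3 - <<'E'
from h import *
loc()
from rig import vision
im=vision.capture("wrist")[:,:,::-1];cv2.imwrite("pics/wrist9r.png",im);cv2.imwrite("pics/wrist9.png",cv2.resize(im[100:300,220:480],(780,600),interpolation=cv2.INTER_CUBIC))
c=vision.calibration("wrist")
f=lambda x,z,y=-24:((proj(c,wp(x,y,z))-[220,100]+.5)*3-.5).round(0)
print("shut hinge",f(-71.5,66),"tab",f(-41.5,66),"cap",f(-57,73,24),"end",f(-95,50,-50))
E
```

```text
t 19.6 local [-24.53 -23.81] z 66.74 F [-4.11  3.9   3.69] Floc [-5.53 -1.24] axis [-0.143  0.217 -0.966]
shut hinge [294. 198.] tab [294. 358.] cap [561. 276.] end [168.  92.]
```

View pics/wrist9.png

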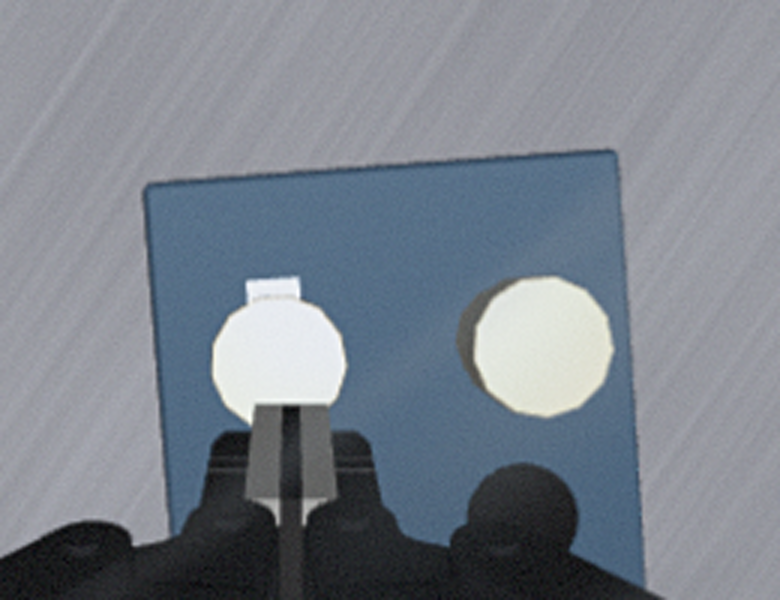

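That caught and moved the rack: it now stands rotated by about 4° and shifted. I'm stopping the pass and lifting straight off to measure how far.

```bash
python3 -m pendant '[[0,0,0,-0.5,0.13,0,0],[0,0,0,-2,0.53,0,0],[0,0,0,-4.5,1.2,0,0],[0,0,0,-7,1.9,0,0],[0,0,0,-9.66,2.59,0,0]]' >/dev/null
python3 -m pendant '[[0,0,0,-2,5,0,0],[0,0,0,-4,10,0,0],[0,0,0,-4,14,0,0],[0,0,0,-4,14,0,0],[0,0,0,-4,14,0,0]]' >/dev/null
python3 - <<'E'
from h import *
from rig import vision
loc()
for n in("scene","side","wrist"):
    cv2.imwrite(f"pics/{n}10r.png",vision.capture(n)[:,:,::-1])
im=cv2.imread("pics/scene10r.png");cv2.imwrite("pics/scene10.png",cv2.resize(im[190:270,250:370],(780,520),interpolation=cv2.INTER_CUBIC))
x0,y0,x1,y1=255,200,355,265
g=cv2.resize(im[y0:y1,x0:x1],None,fx=4,fy=4,interpolation=cv2.INTER_CUBIC);hsv=cv2.cvtColor(g,cv2.COLOR_BGR2HSV)
for nm,m in(("dark",hsv[...,2]<45),("white",(hsv[...,1]<90)&(hsv[...,2]>125))):
    k,l,st,ce=cv2.connectedComponentsWithStats(m.astype('uint8'))
    for i in range(1,k):
        if st[i,4]>150: print(nm,np.round((ce[i]+.5)/4-.5+[x0,y0],2),st[i,2:4]/4)
E
```

```text
t 20.9 local [-148.27  -24.01] z 241.99 F [-0.56 -1.4  -1.32] Floc [ 0.85 -1.25] axis [-0.141  0.216 -0.966]
dark [331.14 203.46] [4.75 9.5 ]
dark [308.8  234.61] [9.  6.5]
dark [276.56 235.25] [9.75 6.5 ]
dark [339.05 246.14] [2.5  8.25]
dark [262.57 247.95] [3.   8.75]
white [324.09 216.55] [12.   8.5]
white [308.37 216.92] [12.75  8.25]
white [276.87 217.39] [12.    7.25]
white [292.68 217.14] [12.75  7.5 ]
white [324.86 227.23] [9.5  6.75]
white [292.44 227.96] [10.  7.]
```

View pics/scene10.png

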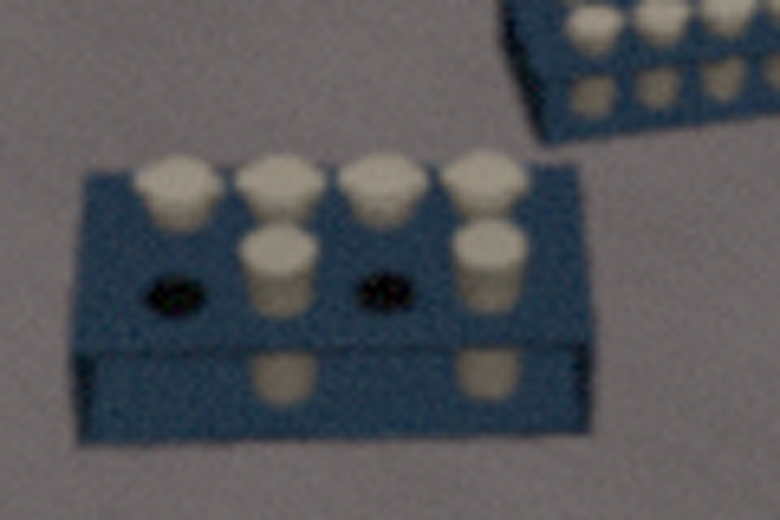

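View pics/wrist10r.png

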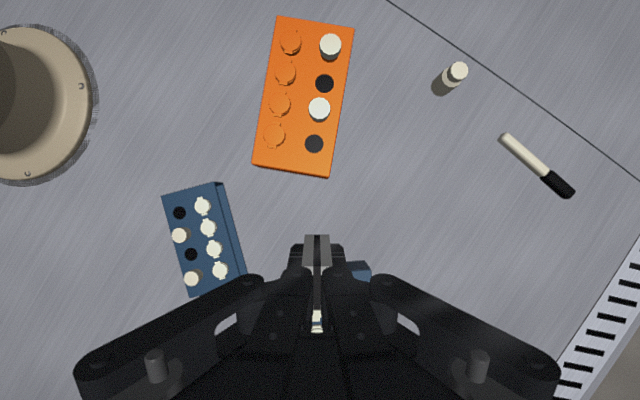

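Run:
```python
from h import *
from rig import vision
a=vision.calibration("scene")
def pose(pts):
    L=[(57,24),(-19,24),(19,24),(-57,24)];Z=[50,50,73,73]
    W=[onz(a,p,z)[:2] for p,z in zip(pts,Z)];return fit(L,W)
t0=pose([(282.14,233.82),(314.18,234.71),(297.98,227.21),(330.52,228.16)])
t1=pose([(276.56,235.25),(308.8,234.61),(292.44,227.96),(324.86,227.23)])
for t in(t0,t1):print(np.degrees(t[0]),t[2],t[3].round(1).tolist())
d=t1[2]-t0[2];print("move world",d,"local",MR.T@d,"rot",np.degrees(t1[0]-t0[0]))
th,R,t=t1[0],t1[1],t1[2]
def P(x,z):return proj(a,[*(R@(x,-24)+t),z])
for x,o in((57,(276.87,217.39)),(19,(292.68,217.14)),(-19,(308.37,216.92)),(-57,(324.09,216.55))):
    print(x,"obs-pred shut",(np.array(o)-P(x,66)).round(2))
# new row points in world, corrected by calibration offset T0-562.165..
off=T0-np.array([562.165,-.121]);print("off",off)
print("new theta",np.degrees(TH+t1[0]-t0[0]),"new T",T0+d)
```

```text
-56.20510546709968 [5.62232365e+02 2.03015047e-02] [[-0.1, -0.1], [-0.5, -0.5], [0.4, 0.5], [0.2, 0.1]]
-51.998567839815706 [571.73272747 -11.13856899] [[-0.3, -0.1], [-0.5, -0.4], [0.5, 0.7], [0.3, -0.2]]
move world [  9.50036258 -11.15887049] local [14.55785812  1.68702303] rot 4.206537627283977
57 obs-pred shut [-0.16  0.35]
19 obs-pred shut [-0.1   0.35]
-19 obs-pred shut [-0.13  0.38]
-57 obs-pred shut [-0.09  0.26]
off [-3.665 -2.279]
new theta -51.99346237271603 new T [568.00036258 -13.55887049]
```

Every lid now matches the shut prediction (residuals all equal within 0.1 px), but the rack has slid 14.6 mm along the row and turned 4.2°. To put it back while touching only a lid, I'll push gently back along the same line against the end of lid 4's tab, with the hand tilted the other way so the push can't lift the lid.

Run:
```python
from h import *
from rig import vision
a=vision.calibration("scene")
thn=np.radians(-51.99);Tn=np.array([568.0,-13.56]);Rn=np.array([[np.cos(thn),-np.sin(thn)],[np.sin(thn),np.cos(thn)]])
now=Rn@(72.5,-24)+Tn;goal=MR@(72.5,-24)+T0
print("tab now, orig-local",MR.T@(now-T0),"goal",MR.T@(goal-T0))
for u in((205,165),(222,192),(245,185)): print("tipbox",(MR.T@(onz(a,u,0 if u[1]>180 else 62)[:2]-T0)).round(0))
print("1st");delta(wp(108,-21,190),tool(TH,np.radians(-8)))
```

```text
tab now, orig-local [ 88.62486104 -16.92675805] goal [ 72.5 -24. ]
tipbox [ 302. -235.]
tipbox [ 253. -194.]
tipbox [ 195. -230.]
1st
turn [-0.001  0.002 -0.402] deg 23.0 shift cm [ -1.68 -26.06   0.34]
```

```bash
python3 -m pendant '[[0,0,-0.1,-0.4,-5.2,0.1,0],[0,0,-0.2,-0.8,-10.6,0.2,0],[0,0,-0.3,-1.2,-16,0.3,0],[0,0,-0.4,-1.5,-21.4,0.5,0],[0,0,-0.402,-1.7,-26.4,0.7,0]]' >/dev/null
python3 -m pendant '[[0,0,0,0,0,0,0],[0,0,0,0,0,0,0],[0,0,0,0,0,0,0],[0,0,0,0,0,0,0],[0,0,0,0,0,0,0]]' >/dev/null
python3 - <<'E'
from h import *
loc();delta(wp(113,-17,63.5),tool(TH,np.radians(-8)))
E
```

```text
t 22.3 local [110.13 -16.82] z 190.05 F [-0.72 -1.02  0.47] Floc [ 0.45 -1.16] axis [ 0.08  -0.115 -0.99 ]
turn [0.    0.002 0.001] deg 0.1 shift cm [12.57  1.49 -0.05]
```

```bash
python3 -m pendant '[[0,0,0,2.5,0.3,0,0],[0,0,0,6,0.7,0,0],[0,0,0,9.5,1.1,0,0],[0,0,0,12,1.4,0,0],[0,0,0,12.57,1.5,0,0]]' >/dev/null
python3 -m pendant '[[0,0,0,0,0,0,0],[0,0,0,0,0,0,0],[0,0,0,0,0,0,0],[0,0,0,0,0,0,0],[0,0,0,0,0,0,0]]' >/dev/null
python3 - <<'E'
from h import *
from rig import vision
loc();delta(wp(103,-17,63.5));delta(wp(82,-24,63.5))
im=vision.capture("wrist")[:,:,::-1];cv2.imwrite("pics/wrist11.png",im[0:400,0:640])
c=vision.calibration("wrist");print("tip edge/tab px",proj(c,wp(88.6,-16.9,66)).round(1))
E
```

```text
t 23.55 local [113.15 -16.67] z 63.31 F [-0.74 -0.28  0.14] Floc [-0.18 -0.77] axis [ 0.08  -0.115 -0.99 ]
turn [0. 0. 0.] deg 0.0 shift cm [-0.16  1.   -0.03]
turn [0. 0. 0.] deg 0.0 shift cm [-0.46  3.08 -0.73]
tip edge/tab px [317.7 213.1]
```

View pics/wrist11.png

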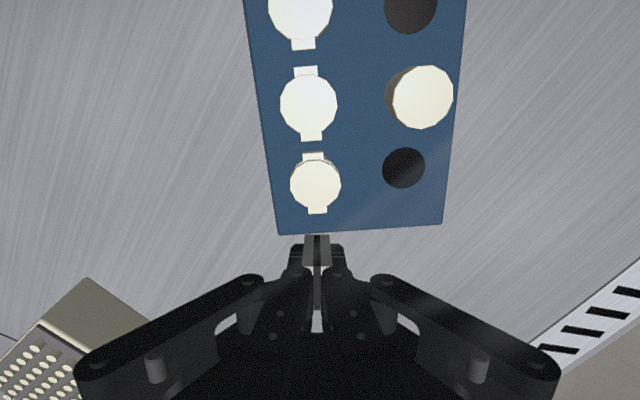

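The tab end is where predicted (318,213) and the fingers are lined up at (317,236). I'll push slowly.

```bash
python3 -m pendant '[[0,0,0,-0.05,0.4,0,0],[0,0,0,-0.1,0.8,0,0],[0,0,0,-0.14,1.1,0,0],[0,0,0,-0.19,1.3,0,0],[0,0,0,-0.21,1.4,0,0]]' >/dev/null
python3 - <<'E'
from h import *
loc();delta(wp(90,-20.5,63.5))
E
```

```text
t 24.23 local [ 99.56 -16.61] z 63.7 F [ 2.25 -3.06  0.09] Floc [3.8  0.16] axis [ 0.081 -0.116 -0.99 ]
turn [0. 0. 0.] deg 0.0 shift cm [-0.12  0.95 -0.39]
```

Contact at 3.8 N.

```bash
python3 -m pendant '[[0,0,0,-0.03,0.19,-0.08,0],[0,0,0,-0.06,0.38,-0.16,0],[0,0,0,-0.08,0.57,-0.24,0],[0,0,0,-0.1,0.76,-0.32,0],[0,0,0,-0.12,0.95,-0.4,0]]' >/dev/null
python3 - <<'E'
from h import *
from rig import vision
loc();delta(wp(83.5,-24,63.5))
im=vision.capture("wrist")[:,:,::-1];cv2.imwrite("pics/wrist12.png",im)
a=vision.calibration("scene")
im=vision.capture("scene")[:,:,::-1];cv2.imwrite("pics/scene12.png",im)
E
```

```text
t 24.85 local [ 89.25 -20.74] z 63.14 F [ 2.06 -3.28  0.18] Floc [ 3.87 -0.11] axis [ 0.079 -0.115 -0.99 ]
turn [0. 0. 0.] deg 0.0 shift cm [-0.12  0.56 -0.33]
```

View pics/wrist12.png

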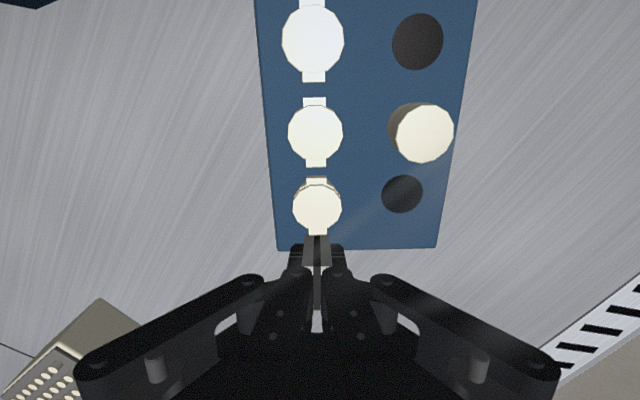

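It's working. Before the last part I'll measure the rack pose.

```bash
cat >> h.py <<'E'
def rackpose(im):
    from rig import vision
    a=vision.calibration("scene");x0,y0,x1,y1=255,200,355,265
    g=cv2.resize(im[y0:y1,x0:x1],None,fx=4,fy=4,interpolation=cv2.INTER_CUBIC);hsv=cv2.cvtColor(g,cv2.COLOR_BGR2HSV);B=[]
    for m,lo,hi in((hsv[...,2]<45,5.5,8),((hsv[...,1]<90)&(hsv[...,2]>125),6,8)):
        k,l,st,ce=cv2.connectedComponentsWithStats(m.astype('uint8'))
        B.append(sorted([tuple((ce[i]+.5)/4-.5+[x0,y0]) for i in range(1,k) if 8.5<=st[i,2]/4<=10.6 and lo<=st[i,3]/4<=hi]))
    print([[np.round(p,1).tolist() for p in b] for b in B])
    (h1,h2),(c1,c2)=B
    W=[onz(a,p,z)[:2] for p,z in zip((h1,h2,c1,c2),(50,50,73,73))]
    th,R,t,r=fit([(57,24),(-19,24),(19,24),(-57,24)],W)
    d=t-np.array([562.232,.02]);rot=th-np.radians(-56.205)
    print("rack shift local",(MR.T@d).round(2),"rot deg",np.degrees(rot).round(2))
    return d,rot
E
python3 - <<'E'
from h import *
rackpose(cv2.imread("pics/scene0.png"))
d,rot=rackpose(cv2.imread("pics/scene12.png"))
E
```

```text
[[[282.1, 233.8], [314.2, 234.7]], [[298.0, 227.2], [330.5, 228.2]]]
rack shift local [-0.  0.] rot deg -0.0
[[[280.5, 234.5], [312.5, 235.0]], [[296.2, 227.7], [328.8, 228.2]]]
rack shift local [4.39 1.54] rot deg 1.11
```

```bash
python3 -m pendant '[[0,0,0,-0.02,0.1,-0.05,0],[0,0,0,-0.03,0.2,-0.1,0],[0,0,0,-0.04,0.3,-0.15,0],[0,0,0,-0.06,0.42,-0.2,0],[0,0,0,-0.06,0.42,-0.2,0]]' >/dev/null
python3 - <<'E'
from h import *
from rig import vision
loc()
im=vision.capture("scene")[:,:,::-1].copy();rackpose(im)
E
```

```text
t 25.57 local [ 84.93 -22.78] z 63.06 F [ 1.47 -2.49  0.09] Floc [ 2.88 -0.16] axis [ 0.079 -0.115 -0.99 ]
[[[281.8, 234.0], [313.8, 235.2]], [[297.6, 227.5], [330.0, 228.6]]]
rack shift local [0.73 1.31] rot deg -0.49
```

The rack is back within 0.7/1.3 mm and 0.5°. I'll back off and lift clear.

```bash
python3 -m pendant '[[0,0,0,0.03,-0.4,0,0],[0,0,0,0,-1.2,0,0],[0,0,0,-1,-2.2,0,0],[0,0,0,-4,-3,0,0],[0,0,0,-8,-4,0,0]]' >/dev/null
python3 -m pendant '[[0,0,0,-3,-1,0,0],[0,0,0,-6,-2,0,0],[0,0,0,-6,-2,0,0],[0,0,0,-6,-2,0,0],[0,0,0,-6,-2,0,0]]'
python3 - <<'E'
from h import *
from rig import vision
loc()
c=vision.calibration("wrist")
w=vision.capture("wrist")[:,:,::-1].copy();cv2.imwrite("pics/wrist13r.png",w);cv2.imwrite("pics/wrist13.png",cv2.resize(w[0:260,180:520],(785,600),interpolation=cv2.INTER_CUBIC))
im=vision.capture("scene")[:,:,::-1].copy();cv2.imwrite("pics/scene13r.png",im);d,rot=rackpose(im)
s=vision.capture("side")[:,:,::-1].copy();cv2.imwrite("pics/side13r.png",s)
a=vision.calibration("scene")
x0,y0,x1,y1=255,200,355,265
g=cv2.resize(im[y0:y1,x0:x1],None,fx=4,fy=4,interpolation=cv2.INTER_CUBIC);hsv=cv2.cvtColor(g,cv2.COLOR_BGR2HSV)
k,l,st,ce=cv2.connectedComponentsWithStats(((hsv[...,1]<90)&(hsv[...,2]>125)).astype('uint8'))
obs=sorted([tuple((ce[i]+.5)/4-.5+[x0,y0]) for i in range(1,k) if st[i,2]/4>11.5])
th=np.radians(-56.205)+rot;R=np.array([[np.cos(th),-np.sin(th)],[np.sin(th),np.cos(th)]]);t=np.array([562.232,.02])+d
for x,o in zip((57,19,-19,-57),obs): print("scene",x,(np.array(o)-proj(a,[*(R@(x,-24)+t),66])).round(2))
T2=T0+d;th2=TH+rot;R2=np.array([[np.cos(th2),-np.sin(th2)],[np.sin(th2),np.cos(th2)]])
for x in(57,19,-19,-57):
  for an in(0,.1):
    f=lambda s_:((proj(c,[*(R2@(x-14.5+s_*np.cos(an)-4*np.sin(an),-24)+T2),62+s_*np.sin(an)+4*np.cos(an)])-[180,0]+.5)*2.309-.5).round(1)
    print(x,an,"hinge",f(0),"tab",f(30))
im0=cv2.imread("pics/scene0.png")
dd=cv2.absdiff(cv2.GaussianBlur(im,(5,5),0),cv2.GaussianBlur(im0,(5,5),0)).max(2)
k,l,st,ce=cv2.connectedComponentsWithStats((dd>25).astype('uint8'));print([st[i].tolist() for i in range(1,k) if st[i,4]>12 and st[i,1]>150])
E
```

```text
time_s: 26.88
eef_pos: [608.5, -119.0, 209.1]
ee_rot: [0.689, -0.252, 0.66, 0.158]
force: [0.2, 0.2, 1.0]
grip_width: 0.0
t 26.88 local [124.68 -23.26] z 209.13 F [0.17 0.17 0.95] Floc [-0.04  0.24] axis [ 0.077 -0.114 -0.99 ]
[[[281.8, 234.0], [313.8, 235.2]], [[297.6, 227.6], [330.0, 228.6]]]
rack shift local [0.7  1.42] rot deg -0.43
scene 57 [-0.18  0.4 ]
scene 19 [-0.11  0.5 ]
scene -19 [-0.32  0.24]
scene -57 [-0.2   0.32]
57 0 hinge [318.5 196.3] tab [317.8 273.6]
57 0.1 hinge [318.5 195.2] tab [317.8 273.3]
19 0 hinge [319.5  88.4] tab [318.7 174.5]
19 0.1 hinge [319.5  87.2] tab [318.8 173. ]
-19 0 hinge [320.6 -31.5] tab [319.7  64.2]
-19 0.1 hinge [320.6 -32.8] tab [319.8  61.2]
-57 0 hinge [ 321.8 -163.8] tab [320.8 -58.3]
-57 0.1 hinge [ 321.8 -165.3] tab [320.9 -63. ]
[[276, 213, 14, 8, 79], [292, 214, 13, 8, 75], [308, 214, 12, 8, 73], [324, 215, 12, 8, 68]]
```

View pics/wrist13.png

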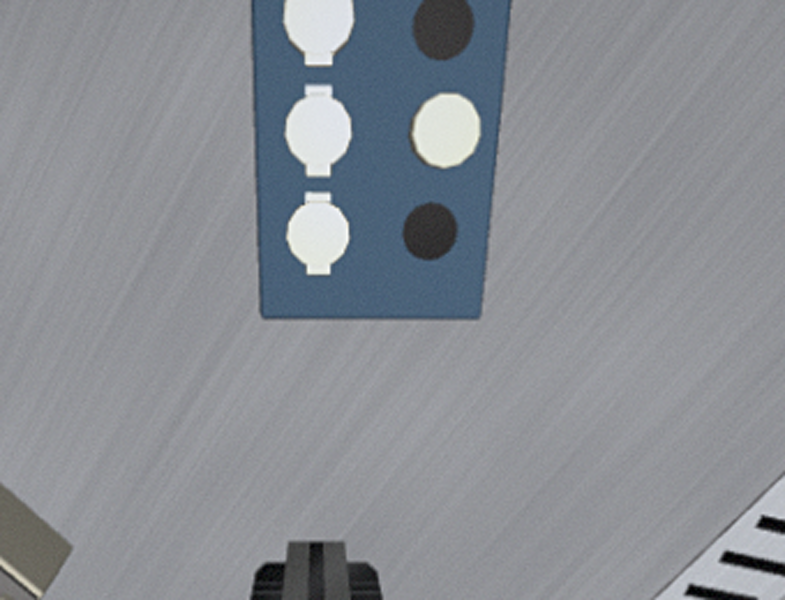

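View pics/scene13r.png

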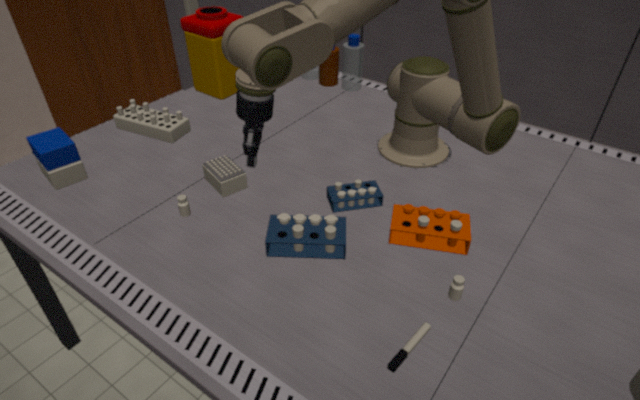

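The final views show all four lids flat and matching the shut prediction, nothing else changed, and the hand clear at z = 209 mm. I'll hand it in.

```bash
python3 -c "
from rig import job
print(job.finish_job())"
```

```text
the job is handed in; nothing more can be done
None
```

All four lids are shut in the last pictures, but it did not go as asked: it took a second pass, and that pass moved the rack before I pushed it back.

- **First pass:** One low pass folded the lids down in order. A check afterwards showed lid 1 still about 0.1 rad open. I had taken a 7 N reading for contact with lid 1, but it was probably lid 2's edge.
- **Second pass:** I came down on lid 1 (3 N) and started along the row again. The fingertips caught on lid 2's edge with about 6 N of drag. The rack slid 14.6 mm and turned 4.2° before I noticed and stopped.
- **Putting the rack back:** I pushed with under 4 N against the end of lid 4's tab, touching only that lid.

Last checks before I handed it in at about 27 s:

- **Lids:** All four match the shut position, to about 0.03 rad. At the end, lid 1 was only in view of the scene camera.
- **Rack:** It stands about 0.7 mm and 1.4 mm from where it started, turned 0.4°.
- **Everything else:** The scene picture shows no change to the loose vials, tip box, marker or the other racks. The hand is clear at 209 mm.

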